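# Raise the screwdriver torque by three clicks under its clipped guard

### The arm

A 6-joint arm with a two-finger parallel gripper is mounted at the origin on the work surface. World frame = base frame: x ahead of the robot, y to its left, z up, the work surface at z = 0. Lengths are in m, angles in rad, forces in N, time in s.
With the tool pointing down it reaches from about 0.35 to 0.85 m from the base axis. Payload 8.1 kg.
Tool frame: the origin (TCP) lies at the very end of the fingers, on their centre line; the grasp point (between the pads) lies ctrl.grip_point_offset behind it (ctrl.grip_point_offset is the distance from the TCP to the grasp point, in m); z points along the fingers, x is the direction in which the jaws open and shut, and the axes are right-handed (so a half turn about z gives the same grasp; the last joint's range is limited). The gripper opens to 85 mm and grips with 20 to 120 N. Pads are 22 mm wide; open, the fingers measure 114 mm over their backs; the gripper's body (76 mm by 85 mm) begins 54 mm behind the grasp point. The pads swing forward as they close: fully open they stand 13 mm farther back than shut.
Start: joints at [-1.291, 0.13, 1.488, -0, 1.523, -0.085], TCP at [0.214, -0.561, 0.231] pointing down, gripper open.
Joint ranges: [-2.96, 2.96], [-0.89, 2.26], [0.02, 2.5], [-1.34, 4.48], [0, 2.73], [-2.66, 2.66]. Speed limits (rad/s): [2.39, 2.39, 2.79, 3.14, 3.14, 3.14].

### API

Orientations are given as a rotation vector (axis times angle).
In Python, from rig import ctrl gives the robot as it stands.
- The arm moves only by the tool drive_tool, never from a script. Its argument "increments" is one flat list of numbers, 5 for each row, row after row: the finger opening in cm, from 0 to 8.54, then the shift along the tool's x, y, z in cm, then the turn about the tool's z in rad. In form: [fingers, dx, dy, dz, turn, fingers, dx, dy, dz, turn, ...]. A call has exactly 8 rows; each row shifts and turns the commanded pose from where the row before left it, along the tool's axes as they then stand; what a row does not reach is not made up. A row lasts 1/12 s, in which the tool goes at most 41.7 mm and 7.16 degrees, less where a joint would pass 70% of its speed; a pose out of reach is approached as far as the arm can. A call is refused whole if a number of a shift passes 4.17 or a number of a turn 0.125, either way. A call with a gripper value outside its range is refused whole. The fingers move at their own pace and stop on an object; "newtons" is the grip in N (left out, the last holds). Time passes only in rows, so rows that do not move let the fingers close, or fill a call up. It gives the time, the measured TCP pose, the force and the opening at its end, in the units of the state.
- ctrl.observe(): the state, without advancing time (a new reading comes with each control period).
- ctrl.read_camera(name): name is "scene" or "top"; returns the picture (384x512x3 uint8, red, green, blue); there is no depth.
- ctrl.camera_model(name): a dict with "mtx" (3x3 intrinsics, pixels), "R" (3x3) and "t" (3): a world point X has camera coordinates R X + t. Camera axes: x right, y down, z forward; pixel columns grow to the right and rows downward; lengths in m; the calibration is good to about 2 mm. A picture is of the moment at which its call begins. camera_model takes no time and is no camera call.
- ctrl.finish_job(): hands the job in, once; it reports no verdict.
The state is a dict: "clock": time; "joints": joint angles; "joint_vel": joint speeds; "tau": joint torques, N m; "tool_pos": TCP position; "orientation": TCP orientation; "ft_force": force on the tool from outside, world axes, zero at the start; "torque": the same for the moment, N m; "opening": finger opening in m.
Only numpy, scipy, OpenCV 4.12 (cv2) and the standard library are available. Lean on these libraries where they do the work, as an engineer would, in place of code of your own. Each camera call takes 0.05 s, during which the arm holds its last target.

### The job

The electric screwdriver needs a little more torque: squeeze in the two orange snap tabs of the clear guard on the torque controller, lift the guard off and stand it upright in the wooden tray. Then gently roll the knurled thumbwheel that was under it exactly three clicks on from where it stands, towards the large end of the orange stepped wedge, and take the hand away, leaving everything else on the bench where it is.

Things in the scene. Friction and masses are not known exactly. Their poses are not given: they have to be found in the camera images.
- controller: Grey fixed box, 170 (x) x 130 (y) x 60 mm high, display on its -x side; origin: centre of its underside. Wheel bay centred at x +25, y 0. Orange bars on its top at y +49: a stepped wedge, largest at +x. Round the guard's foot a 3 mm high kerb (1.5 mm play) and, at |y| 27 to 35 (x +6 to +44), two black keeper bridges, top 10 mm above the box's top, that hold the tabs' hooks.
- guard_center (a point): Centre (half-way up) of the clear guard, a 50 g cap open below, 64 (x) x 44 (y) x 40 mm high, walls 3 mm, standing on the controller's top over the wheel, axes as the controller's. An orange tab on each y side: 50 mm over the tabs at rest, 42 mm squeezed. Squeeze along y till both are fully in, lift straight up; fingertips stay 12 mm or more above the controller's top.
- tab_left (a joint): Inward travel (m) of the guard's orange snap tab on its +y side: 0 at rest, 0.004 fully in; springs back. Tab 22 mm wide (x), from 2 to 36 mm above the guard's foot. Spring 2 N rising to 6 N. Its hook at the foot lies 2.5 mm under the keeper at rest; it is free above about 0.003.
- tab_right (a joint): The same for the tab on its -y side.
- wheel_top (a point): Top of the thumbwheel's body on its centre line, unpressed (13 mm above the controller's top; the ridges stand 1.6 mm higher); axes as the controller's. Wheel 48 mm in diameter, 12 mm wide, axis along y, so its top rolls along x. It sits in a sprung cradle and gives downwards from 3 N on, 2.5 N per mm, down to a hard stop after 3 mm (10.5 N). Too light a touch slips: press with 6 to 10 N.
- torque_wheel (a joint): Thumbwheel angle (rad); grows as its top rolls to the controller's +x (large end of the wedge). Spring notches every 0.349 rad (20 deg, 8.4 mm at the rim) from 0 to 2.094, where it ends; let go, it snaps into the nearest one. Starts in notch 0, 0.349 or 0.698. About 2.3 N along the rim takes it over a notch. One of 18 ridges per notch.
- wheel_mark (a point): The one white ridge (with a white stripe) of the thumbwheel's rim, 25.6 mm from its axis; it turns with the wheel by one ridge spacing per click.
- wheel_cradle: Sprung cradle that carries the wheel; origin on the wheel's axis, 11 mm below the controller's top, sinks up to 3 mm when pressed.
- tray_in (a point): Centre of the inner floor (6 mm above the bench) of a fixed shallow wooden tray, 180 (x) x 160 (y) x 16 mm, walls 6 mm; axes along its sides.
- dowel_tub: Bystander: loose blue cup of wooden dowels, 54 mm across, 45 mm high; origin under its centre.
- power_driver: Bystander: loose blue power screwdriver lying down, about 230 mm long, 42 mm high.
- mallet: Bystander: loose hammer lying down.
- glue: Bystander: white glue bottle with a red cap, 48 mm across, 110 mm high.
- tape_rule: Bystander: yellow tape rule, 60 x 60 x 34 mm.
Things that resemble listed ones, but are neither listed nor needed, are in the scene too. Leave any turquoise look-alike of the part that bears tray_in alone.

How it is judged:
By the outcome, as a careful person would: the job done as asked, in the order asked, and still so for the second after the job is handed in, with the robot touching nothing.
It also fails if it takes over 58 s, if anything falls off the work surface, if the arm or the gripper's body presses on something with over 40 N, if the wrist force passes 120 N, or if a joint passes its speed limit or range.

## Working session

There is one attempt and no reset: what is moved stays moved. The work goes in short steps, Python scripts to look and compute and a tool call to move; the robot and the scene stay as the last step left them, time stands still between calls to the robot, and variables do not carry over. Pictures are saved under pics/ and viewed, and the job is handed in when it is done.

Besides the shell and the picture viewer there is one more tool, called after "Call:" as name(argument=value, ...) on one line, values as JSON. drive_tool: Moves the arm, as the interface text tells. Its arguments: {"type":"object","properties":{"increments":{"type":"array"},"newtons":{"type":"number"}},"required":["increments"]}

```bash
mkdir -p pics; ls; python3 - <<'E'
from rig import ctrl
import cv2
for n in("scene","top"):
    im=ctrl.read_camera(n); cv2.imwrite(f"pics/{n}0.png",im[:,:,::-1])
    m=ctrl.camera_model(n); print(n,m)
print(ctrl.observe(), ctrl.grip_point_offset)
E
```

```text
pics
scene {'mtx': array([[382.57096977,   0.        , 257.35544292],
       [  0.        , 382.57096977, 191.4753407 ],
       [  0.        ,   0.        ,   1.        ]]), 'R': array([[ 0.34599964,  0.93815835,  0.01196474],
       [ 0.59254619, -0.20861248, -0.77805517],
       [-0.72744296,  0.27629647, -0.628082  ]]), 't': array([-0.16334461, -0.21482199,  1.64996405])}
top {'mtx': array([[498.71275851,   0.        , 253.70711217],
       [  0.        , 498.71275851, 192.34540464],
       [  0.        ,   0.        ,   1.        ]]), 'R': array([[-6.52431057e-03, -9.99976630e-01, -2.04287906e-03],
       [-9.84071064e-01,  6.78345321e-03, -1.77646068e-01],
       [ 1.77655774e-01,  8.51320057e-04, -9.84092324e-01]]), 't': array([-0.00553775,  0.49912405,  1.59948308])}
{'clock': 0.1, 'joints': array([-1.29140979e+00,  1.31135836e-01,  1.48913214e+00, -2.38251668e-05,
        1.52299048e+00, -8.54208638e-02]), 'joint_vel': array([ 0.00035798, -0.00241288, -0.00265445,  0.00016314,  0.00060083,
       -0.00066135]), 'tau': array([ 1.57746512e-03, -5.70949888e+01, -5.01944625e+01, -2.58781520e-04,
        8.06785945e-03,  7.84265922e-05]), 'tool_pos': array([ 0.21393042, -0.56005414,  0.23034034]), 'orientation': array([-2.58668884e+00,  1.78104129e+00,  2.04378232e-03]), 'ft_force': array([-0.59821258, -0.66445318, -0.30400599]), 'torque': array([-0.01701962,  0.0189411 ,  0.04404032]), 'opening': 0.08535662842556099} 0.0187
```

View pics/scene0.png

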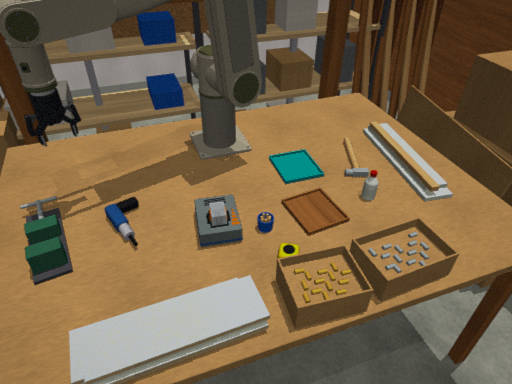

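View pics/top0.png

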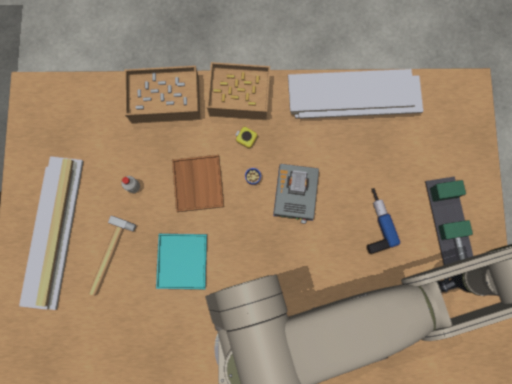

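The controller is the grey box at top (297,192) and scene (218,220). Tray candidates in the top view:
- Brown shallow tray at (198,183). It fits the description: wooden, shallow, about 180x160.
- Turquoise tray at (182,261), a decoy.
- Deep cardboard bins at (163,95) and (240,92), which are not shallow.

I'll check these in close crops.

```bash
python3 - <<'E'
import cv2, numpy as np
t=cv2.imread("pics/top0.png"); s=cv2.imread("pics/scene0.png")
a=cv2.resize(t[155:230,262:332],None,fx=8,fy=8,interpolation=cv2.INTER_CUBIC)
b=cv2.resize(s[185:250,180:255],None,fx=8,fy=8,interpolation=cv2.INTER_CUBIC)
cv2.imwrite("pics/ca.png",a);cv2.imwrite("pics/cb.png",b)
c=cv2.resize(t[140:225,160:270],None,fx=7,fy=7,interpolation=cv2.INTER_CUBIC)
cv2.imwrite("pics/cc.png",c)
E
```

```text
(no output)
```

View pics/ca.png

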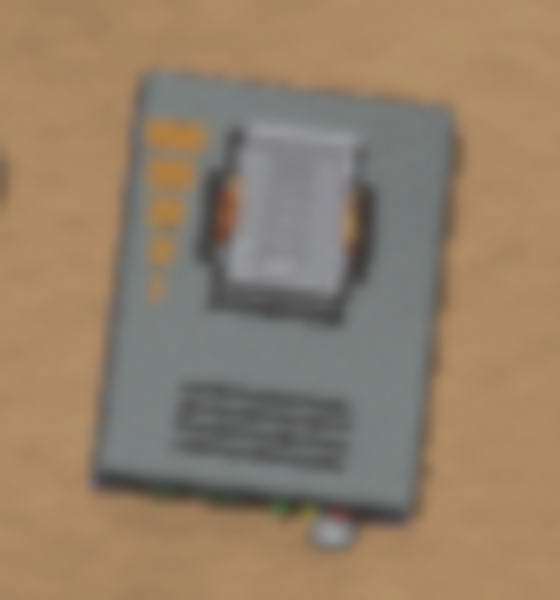

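View pics/cb.png

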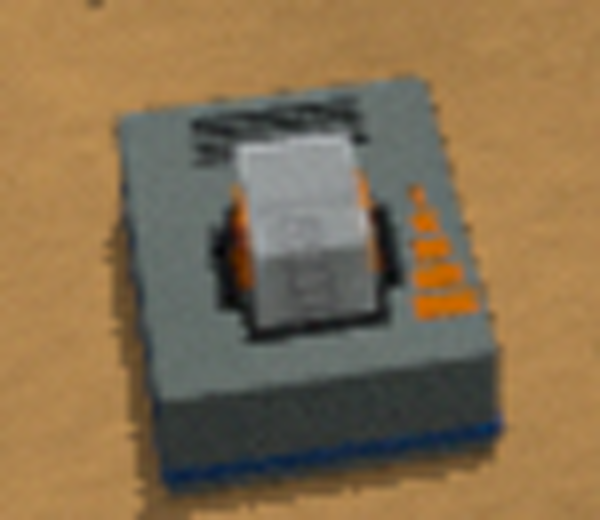

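View pics/cc.png

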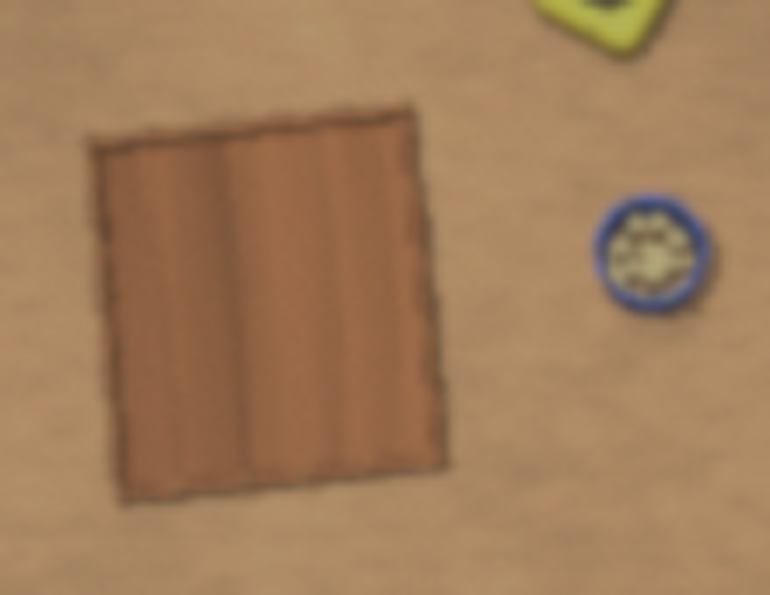

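```bash
cat > h.py <<'E'
import numpy as np, cv2
from scipy.spatial.transform import Rotation as Ro
from rig import ctrl
def ray(cam,uv):
    m=ctrl.camera_model(cam); R,t=m["R"],m["t"]
    d=np.linalg.inv(m["mtx"])@np.array([uv[0],uv[1],1.]); return -R.T@t, R.T@d
def onz(cam,uv,z):
    c,d=ray(cam,uv); return c+d*(z-c[2])/d[2]
def proj(cam,X):
    m=ctrl.camera_model(cam); p=m["mtx"]@(m["R"]@np.asarray(X)+m["t"]); return p[:2]/p[2]
def two(u1,u2):
    A=[];b=[]
    for cam,u in(("scene",u1),("top",u2)):
        c,d=ray(cam,u); d=d/np.linalg.norm(d); P=np.eye(3)-np.outer(d,d); A.append(P);b.append(P@c)
    return np.linalg.lstsq(np.vstack(A),np.hstack(b),rcond=None)[0]
E
python3 - <<'E'
from h import *
for n,box in(("top",(262,155,332,230)),("scene",(180,185,255,250))):
    im=cv2.imread(f"pics/{n}0.png"); x0,y0,x1,y1=box
    c=cv2.resize(im[y0:y1,x0:x1],None,fx=8,fy=8,interpolation=cv2.INTER_CUBIC)
    hsv=cv2.cvtColor(c,cv2.COLOR_BGR2HSV)
    org=cv2.inRange(hsv,(8,170,130),(24,255,255))
    k,l,st,ce=cv2.connectedComponentsWithStats(org)
    for i in range(1,k):
        if st[i,4]>60:
            uv=(ce[i]+.5)/8-.5+[x0,y0]; print(n,"orange",st[i],uv.round(2),onz(n,uv,.06).round(4))
    w=int(hsv[40,20,1]),; 
    g=cv2.inRange(hsv,(0,0,100),(179,75,255)) if n=="scene" else cv2.inRange(hsv,(0,0,85),(179,60,255))
    cv2.imwrite(f"pics/m_{n}.png",g)
    cs,_=cv2.findContours(g,cv2.RETR_EXTERNAL,cv2.CHAIN_APPROX_NONE)
    q=max(cs,key=cv2.contourArea); ap=cv2.approxPolyDP(cv2.convexHull(q),12,True)[:,0]
    for p in ap:
        uv=(p+.5)/8-.5+[x0,y0]; print(n,"corner",p,onz(n,uv,.06).round(4))
c=ctrl.observe(); print(Ro.from_rotvec(c["orientation"]).as_matrix().round(3))
print(ray("top",(0,0))[0],ray("scene",(0,0))[0])
# tray
im=cv2.imread("pics/top0.png");hsv=cv2.cvtColor(im,cv2.COLOR_BGR2HSV);print(hsv[185,195],hsv[185,235])
m=cv2.inRange(hsv,(0,125,40),(13,255,190));m[:, :165]=0;m[:,232:]=0;m[:145]=0;m[220:]=0
cs,_=cv2.findContours(m,0,1);q=max(cs,key=cv2.contourArea);r=cv2.minAreaRect(q);print("tray",r,onz("top",r[0],.012).round(4),[onz("top",p,.016).round(3) for p in cv2.boxPoints(r)])
E
```

```text
top corner [150  72] [ 0.5922 -0.0973  0.06  ]
top corner [450 110] [ 0.5753 -0.2205  0.06  ]
top corner [404 523] [ 0.4044 -0.1969  0.06  ]
top corner [ 92 486] [ 0.4203 -0.0711  0.06  ]
scene orange [413 190   9  16  92] [231.76 209.17] [ 0.5018 -0.0987  0.06  ]
scene orange [238 206   6  23  96] [209.65 211.8 ] [ 0.4905 -0.1682  0.06  ]
scene orange [413 211  24  21 360] [232.63 212.26] [ 0.5168 -0.1005  0.06  ]
scene orange [ 414  238   47   50 1563] [233.99 217.69] [ 0.5422 -0.1041  0.06  ]
scene orange [ 415  290   62   28 1218] [235.21 222.54] [ 0.5643 -0.1071  0.06  ]
scene corner [422  81] [ 0.4329 -0.0754  0.06  ]
scene corner [496 353] [ 0.5962 -0.0972  0.06  ]
scene corner [165 396] [ 0.5767 -0.2197  0.06  ]
scene corner [120 118] [ 0.4146 -0.1992  0.06  ]
[[ 0.357 -0.934 -0.   ]
 [-0.934 -0.357  0.002]
 [-0.002 -0.    -1.   ]]
[ 0.20698    -0.01028508  1.66269513] [ 1.38406385 -0.34745067  0.87112374]
[ 12 138 139] [ 15 108 174]
tray ((197.42575073242188, 182.75741577148438), (51.54292678833008, 47.06526184082031), 84.2894058227539) [0.5392 0.1809 0.012 ] [array([0.62 , 0.27 , 0.016]), array([0.635, 0.111, 0.016]), array([0.458, 0.093, 0.016]), array([0.444, 0.249, 0.016])]
```

View pics/m_top.png

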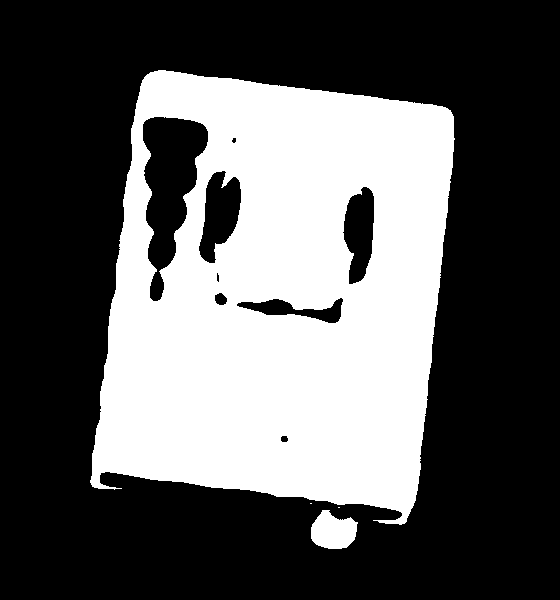

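View pics/m_scene.png

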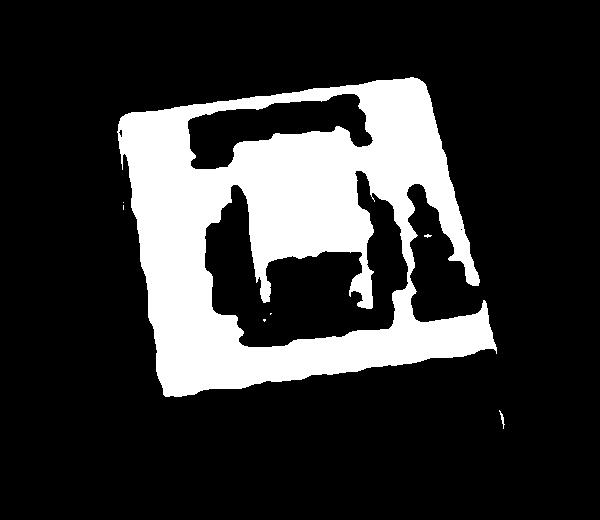

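```bash
python3 - <<'E'
from h import *
def P(n,p,z):
    o={"top":(262,155),"scene":(180,185)}[n]; return onz(n,(np.array(p)+.5)/8-.5+o,z)[:2]
print("guard top", np.mean([P("top",p,.1) for p in((245,123),(360,133),(342,300),(229,287))],0), np.mean([P("scene",p,.1) for p in((236,143),(355,134),(370,208),(253,218))],0))
for yaw in (-.139,):
  for c in ((.505,-.148),(.501,-.1475)):
    e=np.array([np.cos(yaw),np.sin(yaw)]);print("pred",np.array(c)+.025*e)
E
```

```text
guard top [ 0.52539232 -0.15177393] [ 0.51890343 -0.14831201]
pred [ 0.52975888 -0.15146382]
pred [ 0.52575888 -0.15096382]
```

```bash
cat >> h.py <<'E'
def plan(pos,xdir_deg,n,f=8.54):
    """rows needed from the present pose to pos / heading of tool x, in n rows"""
    o=ctrl.observe(); R=Ro.from_rotvec(o["orientation"]).as_matrix(); p=o["tool_pos"]
    h=np.arctan2(R[1,0],R[0,0]); tot=-((np.radians(xdir_deg)-h+np.pi)%(2*np.pi)-np.pi)
    d=(np.array(pos)-p)*100; out=[]
    print("delta cm",d.round(2),"turn",round(tot,3))
    for i in range(n):
        M=R@Ro.from_rotvec([0,0,tot*i/n]).as_matrix()
        out.append([f,*np.round(M.T@d/n,2),round(tot/n,3)])
    for r in out: print(r)
def st():
    o=ctrl.observe();R=Ro.from_rotvec(o["orientation"]).as_matrix()
    print(round(o["clock"],2),"tcp",o["tool_pos"].round(4),"xdir",np.degrees(np.arctan2(R[1,0],R[0,0])).round(2),"tilt",R[:,2].round(4),"F",o["ft_force"].round(2),"op",round(o["opening"],4),"j",o["joints"].round(2))
E
python3 -c "
from h import *
plan((.5255,-.1505,.17),-97.95,16)"
```

```text
delta cm [31.16 40.96 -6.03] turn 0.504
[8.54, np.float64(-1.7), np.float64(-2.73), np.float64(0.38), np.float64(0.031)]
[8.54, np.float64(-1.78), np.float64(-2.68), np.float64(0.38), np.float64(0.031)]
[8.54, np.float64(-1.86), np.float64(-2.62), np.float64(0.38), np.float64(0.031)]
[8.54, np.float64(-1.95), np.float64(-2.56), np.float64(0.38), np.float64(0.031)]
[8.54, np.float64(-2.03), np.float64(-2.5), np.float64(0.38), np.float64(0.031)]
[8.54, np.float64(-2.1), np.float64(-2.43), np.float64(0.38), np.float64(0.031)]
[8.54, np.float64(-2.18), np.float64(-2.37), np.float64(0.38), np.float64(0.031)]
[8.54, np.float64(-2.25), np.float64(-2.3), np.float64(0.38), np.float64(0.031)]
[8.54, np.float64(-2.32), np.float64(-2.22), np.float64(0.38), np.float64(0.031)]
[8.54, np.float64(-2.39), np.float64(-2.15), np.float64(0.38), np.float64(0.031)]
[8.54, np.float64(-2.46), np.float64(-2.07), np.float64(0.38), np.float64(0.031)]
[8.54, np.float64(-2.52), np.float64(-1.99), np.float64(0.38), np.float64(0.031)]
[8.54, np.float64(-2.58), np.float64(-1.91), np.float64(0.38), np.float64(0.031)]
[8.54, np.float64(-2.64), np.float64(-1.83), np.float64(0.38), np.float64(0.031)]
[8.54, np.float64(-2.7), np.float64(-1.75), np.float64(0.38), np.float64(0.031)]
[8.54, np.float64(-2.75), np.float64(-1.66), np.float64(0.38), np.float64(0.031)]
```

Call:
drive_tool(increments=[8.5, -1.7, -2.7, 0.2, 0.03, 8.5, -1.8, -2.7, 0.2, 0.03, 8.5, -1.9, -2.6, 0.2, 0.03, 8.5, -2.0, -2.6, 0.2, 0.03, 8.5, -2.0, -2.5, 0.2, 0.03, 8.5, -2.1, -2.4, 0.2, 0.03, 8.5, -2.2, -2.4, 0.2, 0.03, 8.5, -2.3, -2.3, 0.2, 0.03], newtons=20)

```text
clock: 0.77
tool_pos: [0.3691, -0.3519, 0.2148]
orientation: [-2.354, 2.081, 0.001]
ft_force: [0.1, 0.2, 0.3]
opening: 0.0849
```

Call:
drive_tool(increments=[8.5, -2.3, -2.2, 0.2, 0.03, 8.5, -2.4, -2.1, 0.2, 0.03, 8.5, -2.4, -2.1, 0.2, 0.03, 8.5, -2.5, -2.0, 0.2, 0.03, 8.5, -2.6, -1.9, 0.2, 0.03, 8.5, -2.6, -1.8, 0.2, 0.03, 8.5, -2.7, -1.8, 0.2, 0.03, 8.5, -2.7, -1.7, 0.2, 0.03])

```text
clock: 1.43
tool_pos: [0.5214, -0.1464, 0.1988]
orientation: [2.088, -2.347, -0.001]
ft_force: [-0.3, -0.3, 0.1]
opening: 0.0848
```

```bash
python3 -c "
from h import *
st()
plan((.5255,-.1505,.17),-97.95,8)
for n in ('top','scene'):
    im=ctrl.read_camera(n)[:,:,::-1]; x,y=[int(v) for v in proj(n,(.525,-.15,.1))]
    cv2.imwrite(f'pics/a_{n}.png',cv2.resize(im[y-50:y+50,x-65:x+65],None,fx=6,fy=6,interpolation=cv2.INTER_CUBIC))
"
```

```text
1.43 tcp [ 0.5214 -0.1464  0.1988] xdir -96.68 tilt [-6.e-04  2.e-04 -1.e+00] F [-0.3  -0.31  0.11] op 0.0848 j [-0.37 -0.01  1.69 -0.    1.46  1.32]
delta cm [ 0.41 -0.41 -2.88] turn 0.022
[8.54, np.float64(0.05), np.float64(-0.06), np.float64(0.36), np.float64(0.003)]
[8.54, np.float64(0.04), np.float64(-0.06), np.float64(0.36), np.float64(0.003)]
[8.54, np.float64(0.04), np.float64(-0.06), np.float64(0.36), np.float64(0.003)]
[8.54, np.float64(0.04), np.float64(-0.06), np.float64(0.36), np.float64(0.003)]
[8.54, np.float64(0.04), np.float64(-0.06), np.float64(0.36), np.float64(0.003)]
[8.54, np.float64(0.04), np.float64(-0.06), np.float64(0.36), np.float64(0.003)]
[8.54, np.float64(0.04), np.float64(-0.06), np.float64(0.36), np.float64(0.003)]
[8.54, np.float64(0.04), np.float64(-0.06), np.float64(0.36), np.float64(0.003)]
```

View pics/a_scene.png

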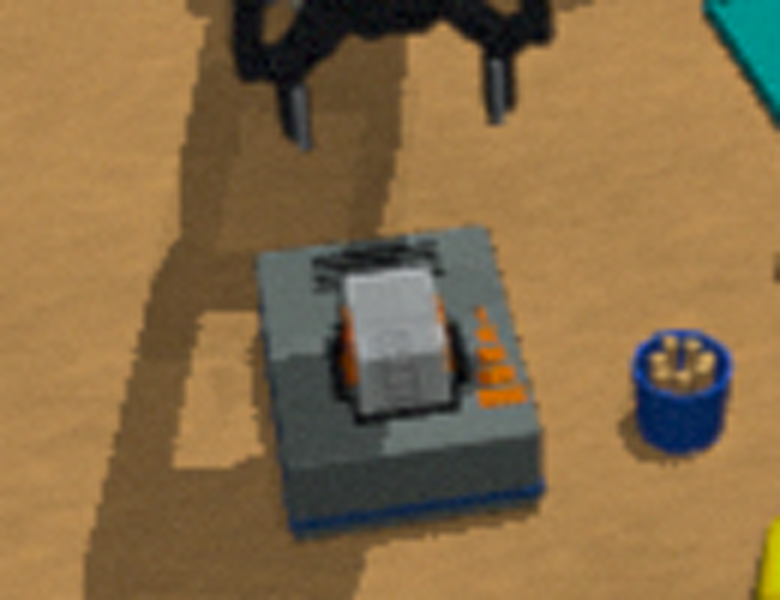

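```bash
python3 -c "
from h import *
x,y=[int(v) for v in proj('scene',(.525,-.15,.1))]
for z in (.1988,.205,.2118): print((proj('scene',(.5214,-.1464,z))-[x-65,y-50])*6)
"
```

```text
[387.28136524 144.54306792]
[386.5703149  134.26983976]
[385.7846497  122.91857902]
```

Call:
drive_tool(increments=[8.5, 0.1, -0.1, 0.9, 0.005, 8.5, 0.1, -0.1, 0.9, 0.005, 8.5, 0.1, -0.1, 0.9, 0.005, 8.5, 0.1, -0.1, 0.9, 0.005, 8.5, 0.1, -0.1, 0.9, 0, 8.5, 0, 0, 0.9, 0, 8.5, 0, 0, 0.9, 0, 8.5, 0, 0, 0.9, 0])

```text
clock: 2.2
tool_pos: [0.525, -0.1538, 0.1262]
orientation: [2.066, -2.367, -0.001]
ft_force: [-0.6, -0.3, -1.1]
opening: 0.0851
```

```bash
python3 -c "
from h import *
st()
for n in ('top','scene'):
    im=ctrl.read_camera(n)[:,:,::-1]; x,y=[int(v) for v in proj(n,(.525,-.15,.1))]; cv2.imwrite(f'pics/b_{n}_full.png',im)
    cv2.imwrite(f'pics/b_{n}.png',cv2.resize(im[y-37:y+38,x-40:x+40],None,fx=8,fy=8,interpolation=cv2.INTER_CUBIC))
"
```

```text
2.2 tcp [ 0.525  -0.1538  0.1262] xdir -97.78 tilt [-4.e-04  2.e-04 -1.e+00] F [-0.61 -0.33 -1.14] op 0.0851 j [-0.38  0.06  1.76  0.    1.32  1.33]
```

View pics/b_scene.png

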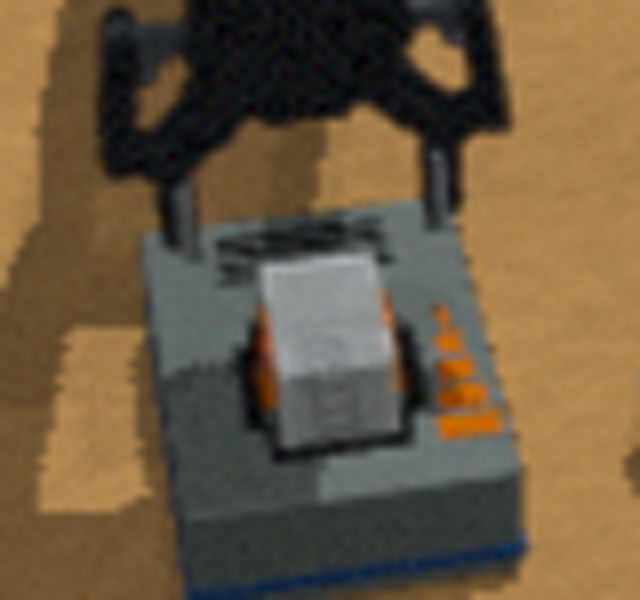

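View pics/b_top.png

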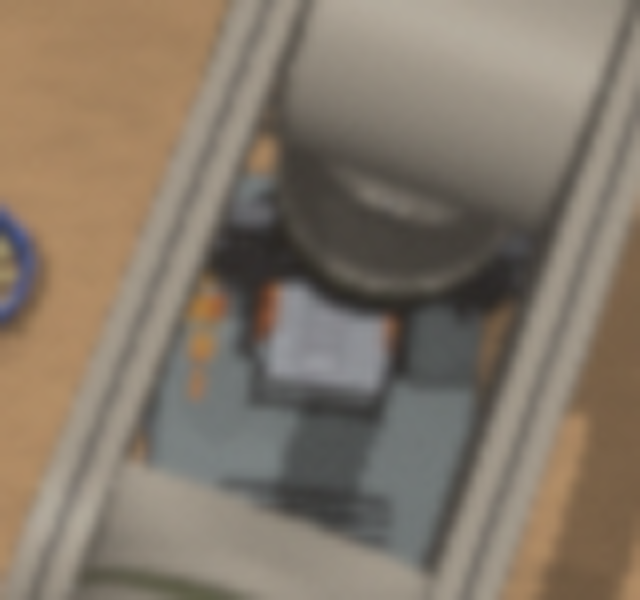

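```bash
python3 -c "
from h import *
x,y=[int(v) for v in proj('scene',(.525,-.15,.1))]
f=lambda X:(((proj('scene',X)-[x-40,y-37])+.5)*8-.5).round(1)
for z in (.1262,.132,.1392): print(z,f((.525,-.1538,z)))
yd=np.array([.138,.990,0])
for z in (.1262,.1392): print('tips',f(np.array([.525,-.1538,z])-.0427*yd),f(np.array([.525,-.1538,z])+.0427*yd))
print('guard',f((.525,-.151,.1)),f((.535,-.151,.1)),f((.525,-.141,.1)))
"
```

```text
0.1262 [314.  255.8]
0.132 [313.1 244. ]
0.1392 [312.  229.2]
tips [199.8 270.7] [426.8 241.2]
tips [197. 244.] [425.6 214.6]
guard [325.  306.7] [332.1 323.2] [350.4 300.9]
```

The scene crop shows the guard's top face at about (327,318) and the open fingertips at (190,255) and (440,228), one on each side of the tabs. That puts the guard near (0.5275, -0.1515). I'll descend to it.

Call:
drive_tool(increments=[8.5, -0.1, -0.1, 0.4, 0.003, 8.5, -0.1, -0.1, 0.7, 0, 8.5, 0, 0, 0.8, 0, 8.5, 0, 0, 0.8, 0, 8.5, 0, 0, 0.8, 0, 8.5, 0, 0, 0.8, 0, 8.5, 0, 0, 0.7, 0, 8.5, 0, 0, 0.4, 0])

```text
clock: 2.97
tool_pos: [0.5268, -0.1516, 0.0717]
orientation: [2.062, -2.369, -0.002]
ft_force: [-0.1, 0.7, -0.8]
opening: 0.0855
```

```bash
python3 -c "
from h import *
st()
n='scene'
im=ctrl.read_camera(n)[:,:,::-1]; x,y=[int(v) for v in proj(n,(.525,-.15,.1))]
cv2.imwrite(f'pics/c_{n}.png',cv2.resize(im[y-37:y+38,x-40:x+40],None,fx=8,fy=8,interpolation=cv2.INTER_CUBIC))
"
```

```text
2.97 tcp [ 0.5268 -0.1516  0.0717] xdir -97.92 tilt [-1.6e-03  6.0e-04 -1.0e+00] F [-0.07  0.74 -0.79] op 0.0855 j [-0.37  0.13  1.79 -0.    1.22  1.34]
```

View pics/c_scene.png

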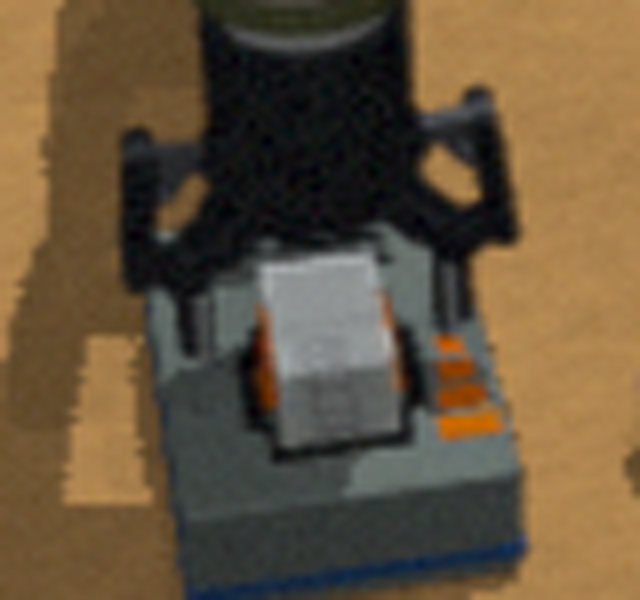

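```bash
python3 -c "
from h import *
x,y=[int(v) for v in proj('scene',(.525,-.15,.1))]
f=lambda X:(((proj('scene',X)-[x-40,y-37])+.5)*8-.5).round(0)
ex=np.array([.990,-.138,0]);ey=np.array([.138,.990,0]);ez=np.array([0,0,1])
t=np.array([.5268,-.1516,.0717])
for sb in (0,.007,.013):
  for s in (-1,1): print('tip near edge',sb,[f(t+ez*sb+ex*.011+ey*s*(.0427+k)) for k in (0,.0145)])
for g in ((.525,-.1515),(.530,-.1515)):
  g=np.array([*g,0])
  print(g,'topback',[f(g-ex*.032+s*ey*.022+ez*.1) for s in(-1,1)],'topfront',[f(g+ex*.032+s*ey*.022+ez*.1) for s in(-1,1)],'foot',[f(g+ex*.032+s*ey*.022+ez*.06) for s in(-1,1)])
  c=g-.025*ex
  print('ctrl',[f(c+a*ex*.085+b*ey*.065+ez*.06) for a,b in((-1,-1),(-1,1),(1,1),(1,-1))])
"
python3 - <<'E'
import sys; sys.path.insert(0,'.')
import cv2
im=cv2.imread('pics/c_scene.png'); cv2.imwrite('pics/c2.png',im[180:520,120:540][::,::].repeat(1,0)) 
E
```

```text
tip near edge 0 [array([221., 399.]), array([183., 405.])]
tip near edge 0 [array([443., 369.]), array([480., 364.])]
tip near edge 0.007 [array([220., 386.]), array([181., 391.])]
tip near edge 0.007 [array([442., 356.]), array([480., 350.])]
tip near edge 0.013 [array([218., 374.]), array([180., 380.])]
tip near edge 0.013 [array([442., 344.]), array([479., 339.])]
[ 0.525  -0.1515  0.    ] topback [array([256., 261.]), array([369., 246.])] topfront [array([276., 371.]), array([394., 355.])] foot [array([283., 449.]), array([398., 432.])]
ctrl [array([136., 228.]), array([448., 188.]), array([522., 467.]), array([176., 517.])]
[ 0.53   -0.1515  0.    ] topback [array([259., 269.]), array([373., 254.])] topfront [array([280., 379.]), array([398., 363.])] foot [array([286., 457.]), array([402., 441.])]
ctrl [array([139., 235.]), array([452., 195.]), array([526., 476.]), array([180., 526.])]
```

```bash
python3 - <<'E'
import cv2, numpy as np
im=cv2.imread('pics/c_scene.png')[200:480,120:540]
im=cv2.resize(im,None,fx=1.9,fy=1.9,interpolation=cv2.INTER_CUBIC); im=(255*(im/255.)**.5).astype(np.uint8); cv2.imwrite('pics/c3.png',im)
E
```

```text
(no output)
```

View pics/c3.png

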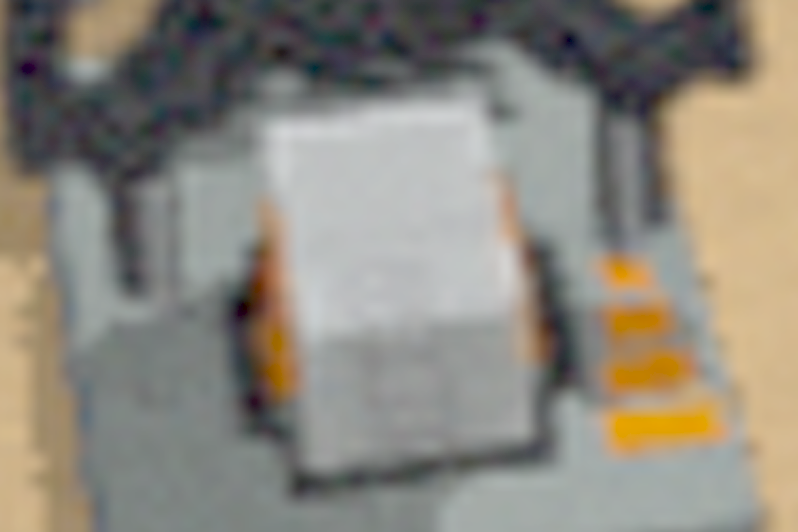

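Call:
drive_tool(increments=[7.0, 0, -0.1, 0, 0, 6.0, 0, -0.1, 0, 0, 5.4, 0, 0, 0, 0, 5.4, 0, 0, 0, 0, 5.4, 0, 0, 0, 0, 5.4, 0, 0, 0, 0, 5.4, 0, 0, 0, 0, 5.4, 0, 0, 0, 0], newtons=20)

```text
clock: 3.68
tool_pos: [0.5296, -0.1522, 0.0734]
orientation: [-2.063, 2.369, -0.0]
ft_force: [-0.6, -0.7, 0.4]
opening: 0.0541
```

```bash
python3 -c "
from h import *
st()
n='scene'
im=ctrl.read_camera(n)[:,:,::-1]; x,y=[int(v) for v in proj(n,(.525,-.15,.1))]
im=cv2.resize(im[y-22:y+28,x-35:x+35],None,fx=11,fy=11,interpolation=cv2.INTER_CUBIC)
im=(255*(im/255.)**.6).astype(np.uint8)
cv2.imwrite(f'pics/d_{n}.png',im)
"
```

```text
3.68 tcp [ 0.5296 -0.1522  0.0734] xdir -97.92 tilt [ 1.e-04 -0.e+00 -1.e+00] F [-0.56 -0.69  0.36] op 0.0541 j [-0.37  0.13  1.78  0.    1.22  1.34]
```

View pics/d_scene.png

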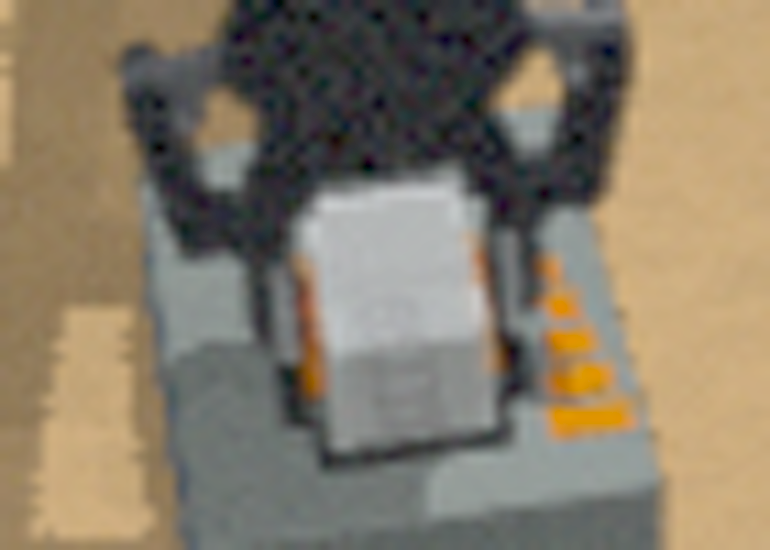

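Call:
drive_tool(increments=[5.0, 0, 0, 0, 0, 4.7, 0, 0, 0, 0, 4.4, 0, 0, 0, 0, 4.1, 0, 0, 0, 0, 3.8, 0, 0, 0, 0, 3.5, 0, 0, 0, 0, 3.5, 0, 0, 0, 0, 3.5, 0, 0, 0, 0], newtons=20)

```text
clock: 4.4
tool_pos: [0.5298, -0.1522, 0.0738]
orientation: [-2.063, 2.369, -0.001]
ft_force: [-1.3, 0.9, 5.1]
opening: 0.0438
```

```bash
python3 -c "
from h import *
st()"
```

```text
4.4 tcp [ 0.5298 -0.1522  0.0738] xdir -97.92 tilt [ 4.e-04 -1.e-04 -1.e+00] F [-1.3   0.91  5.08] op 0.0438 j [-0.37  0.13  1.78  0.    1.22  1.34]
```

Call:
drive_tool(increments=[3.5, 0, 0, 0, 0, 3.5, 0, 0, 0, 0, 3.5, 0, 0, 0, 0, 3.5, 0, 0, 0, 0, 3.5, 0, 0, 0, 0, 3.5, 0, 0, 0, 0, 3.5, 0, 0, 0, 0, 3.5, 0, 0, 0, 0], newtons=30)

```text
clock: 5.07
tool_pos: [0.5298, -0.1522, 0.0738]
orientation: [-2.063, 2.369, -0.001]
ft_force: [-2.2, 1.6, 4.8]
opening: 0.0429
```

```bash
python3 -c "
from h import *
st()"
```

```text
5.07 tcp [ 0.5298 -0.1522  0.0738] xdir -97.92 tilt [ 5.e-04 -0.e+00 -1.e+00] F [-2.21  1.61  4.84] op 0.0429 j [-0.37  0.13  1.78  0.    1.22  1.34]
```

Call:
drive_tool(increments=[3.0, 0, 0, 0, 0, 3.0, 0, 0, 0, 0, 3.0, 0, 0, 0, 0, 3.0, 0, 0, 0, 0, 3.0, 0, 0, 0, 0, 3.0, 0, 0, 0, 0, 3.0, 0, 0, 0, 0, 3.0, 0, 0, 0, 0], newtons=40)

```text
clock: 5.73
tool_pos: [0.5298, -0.1522, 0.0739]
orientation: [-2.063, 2.369, -0.001]
ft_force: [-1.8, 1.9, 5.8]
opening: 0.0432
```

```bash
python3 -c "
from h import *
st()"
```

```text
5.73 tcp [ 0.5298 -0.1522  0.0739] xdir -97.92 tilt [ 5.e-04 -1.e-04 -1.e+00] F [-1.75  1.91  5.84] op 0.0432 j [-0.37  0.13  1.78  0.    1.23  1.34]
```

Call:
drive_tool(increments=[3.0, 0, 0, -0.1, 0, 3.0, 0, 0, -0.1, 0, 3.0, 0, 0, -0.1, 0, 3.0, 0, 0, -0.1, 0, 3.0, 0, 0, -0.1, 0, 3.0, 0, 0, 0, 0, 3.0, 0, 0, 0, 0, 3.0, 0, 0, 0, 0])

```text
clock: 6.4
tool_pos: [0.5295, -0.1522, 0.0782]
orientation: [2.063, -2.369, -0.0]
ft_force: [-0.5, 0.0, -0.5]
opening: 0.0429
```

```bash
python3 -c "
from h import *
st()
n='scene'
im=ctrl.read_camera(n)[:,:,::-1]; x,y=[int(v) for v in proj(n,(.525,-.15,.1))]
im=cv2.resize(im[y-22:y+28,x-35:x+35],None,fx=11,fy=11,interpolation=cv2.INTER_CUBIC)
im=(255*(im/255.)**.6).astype(np.uint8)
cv2.imwrite(f'pics/e_{n}.png',im)
"
```

```text
6.4 tcp [ 0.5295 -0.1522  0.0782] xdir -97.92 tilt [-0.  0. -1.] F [-0.46  0.04 -0.47] op 0.0429 j [-0.37  0.13  1.78 -0.    1.23  1.34]
```

View pics/e_scene.png

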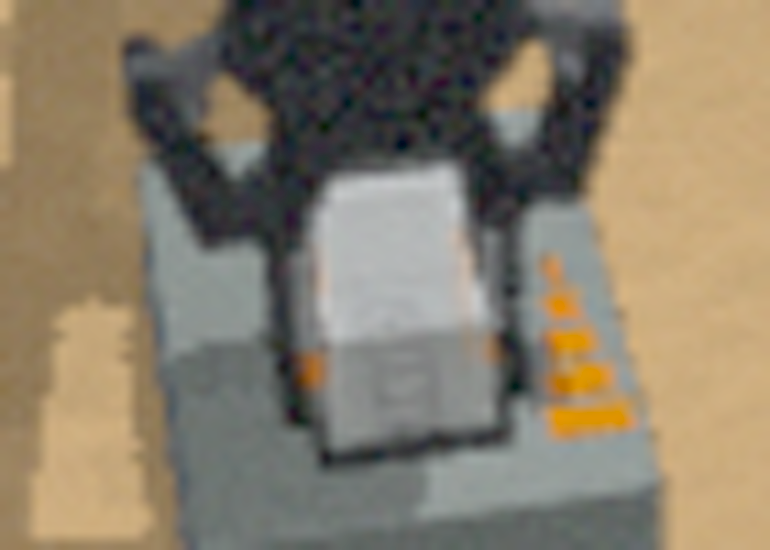

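Call:
drive_tool(increments=[3.0, 0, 0, -0.3, 0, 3.0, 0, 0, -0.6, 0, 3.0, 0, 0, -1.0, 0, 3.0, 0, 0, -1.2, 0, 3.0, 0, 0, -1.5, 0, 3.0, 0, 0, -1.5, 0, 3.0, 0, 0, -1.0, 0, 3.0, 0, 0, -0.3, 0])

```text
clock: 7.12
tool_pos: [0.5312, -0.1528, 0.1559]
orientation: [-2.061, 2.368, -0.007]
ft_force: [0.3, -0.1, -0.5]
opening: 0.043
```

```bash
python3 -c "
from h import *
st()
plan((.539,.181,.15),-97.92,12,3.0)
n='scene'
im=ctrl.read_camera(n)[:,:,::-1]; x,y=[int(v) for v in proj(n,(.525,-.15,.1))]
im=cv2.resize(im[y-32:y+28,x-35:x+35],None,fx=9,fy=9,interpolation=cv2.INTER_CUBIC)
im=(255*(im/255.)**.6).astype(np.uint8)
cv2.imwrite(f'pics/f_{n}.png',im)
"
```

```text
7.12 tcp [ 0.5312 -0.1528  0.1559] xdir -97.92 tilt [ 0.0046 -0.0018 -1.    ] F [ 0.3  -0.07 -0.46] op 0.043 j [-0.37  0.05  1.72 -0.    1.37  1.34]
delta cm [ 0.78 33.38 -0.59] turn 0.0
[3.0, np.float64(-2.76), np.float64(0.32), np.float64(0.04), np.float64(0.0)]
[3.0, np.float64(-2.76), np.float64(0.32), np.float64(0.04), np.float64(0.0)]
[3.0, np.float64(-2.76), np.float64(0.32), np.float64(0.04), np.float64(0.0)]
[3.0, np.float64(-2.76), np.float64(0.32), np.float64(0.04), np.float64(0.0)]
[3.0, np.float64(-2.76), np.float64(0.32), np.float64(0.04), np.float64(0.0)]
[3.0, np.float64(-2.76), np.float64(0.32), np.float64(0.04), np.float64(0.0)]
[3.0, np.float64(-2.76), np.float64(0.32), np.float64(0.04), np.float64(0.0)]
[3.0, np.float64(-2.76), np.float64(0.32), np.float64(0.04), np.float64(0.0)]
[3.0, np.float64(-2.76), np.float64(0.32), np.float64(0.04), np.float64(0.0)]
[3.0, np.float64(-2.76), np.float64(0.32), np.float64(0.04), np.float64(0.0)]
[3.0, np.float64(-2.76), np.float64(0.32), np.float64(0.04), np.float64(0.0)]
[3.0, np.float64(-2.76), np.float64(0.32), np.float64(0.04), np.float64(0.0)]
```

View pics/f_scene.png

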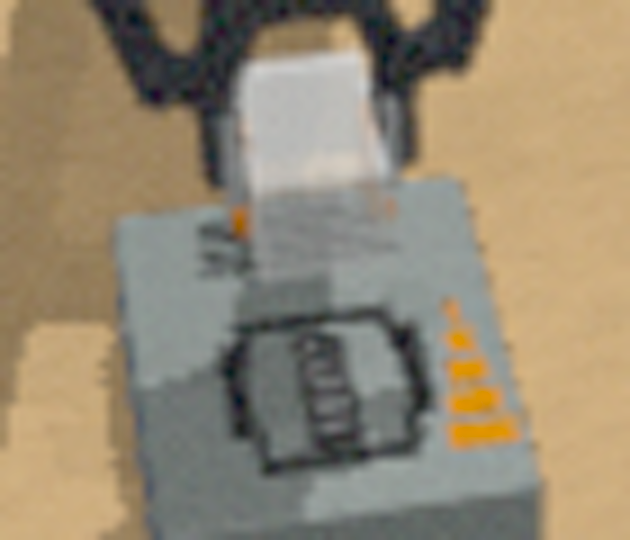

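The guard is in the gripper and the wheel is visible at crop (328,395). Now I'll carry the guard to the tray.

Call:
drive_tool(increments=[3.0, -0.8, 0.1, 0, 0, 3.0, -1.6, 0.2, 0, 0, 3.0, -2.3, 0.3, 0, 0, 3.0, -2.7, 0.3, 0, 0, 3.0, -2.7, 0.3, 0, 0, 3.0, -2.7, 0.3, 0, 0, 3.0, -2.7, 0.3, 0, 0, 3.0, -2.7, 0.3, 0, 0])

```text
clock: 7.83
tool_pos: [0.5327, 0.0329, 0.1509]
orientation: [2.062, -2.368, -0.003]
ft_force: [-0.6, 0.8, -0.6]
opening: 0.0432
```

Call:
drive_tool(increments=[3.0, -2.7, 0.3, 0, 0, 3.0, -2.7, 0.3, 0, 0, 3.0, -2.7, 0.3, 0, 0, 3.0, -2.3, 0.3, 0, 0, 3.0, -1.8, 0.2, 0, 0, 3.0, -1.5, 0.2, 0, 0, 3.0, -0.8, 0.1, 0, 0, 3.0, -0.3, 0, 0, 0])

```text
clock: 8.5
tool_pos: [0.5363, 0.1813, 0.1512]
orientation: [2.064, -2.367, -0.002]
ft_force: [-0.1, 0.0, -1.1]
opening: 0.0432
```

```bash
python3 -c "
from h import *
st()
plan((.539,.181,.025),-97.92,8,3.0)
n='scene'
im=ctrl.read_camera(n)[:,:,::-1]; cv2.imwrite('pics/g.png',im)
im=ctrl.read_camera('top')[:,:,::-1]; cv2.imwrite('pics/g_top.png',im)
"
```

```text
8.5 tcp [0.5363 0.1813 0.1512] xdir -97.82 tilt [-1.9e-03 -2.0e-04 -1.0e+00] F [-0.15  0.05 -1.11] op 0.0432 j [0.24 0.09 1.68 0.   1.37 1.94]
delta cm [  0.27  -0.03 -12.62] turn 0.002
[3.0, np.float64(-0.0), np.float64(-0.04), np.float64(1.58), np.float64(0.0)]
[3.0, np.float64(-0.0), np.float64(-0.04), np.float64(1.58), np.float64(0.0)]
[3.0, np.float64(-0.0), np.float64(-0.04), np.float64(1.58), np.float64(0.0)]
[3.0, np.float64(-0.0), np.float64(-0.04), np.float64(1.58), np.float64(0.0)]
[3.0, np.float64(-0.0), np.float64(-0.04), np.float64(1.58), np.float64(0.0)]
[3.0, np.float64(-0.0), np.float64(-0.04), np.float64(1.58), np.float64(0.0)]
[3.0, np.float64(-0.0), np.float64(-0.04), np.float64(1.58), np.float64(0.0)]
[3.0, np.float64(-0.0), np.float64(-0.04), np.float64(1.58), np.float64(0.0)]
```

View pics/g.png

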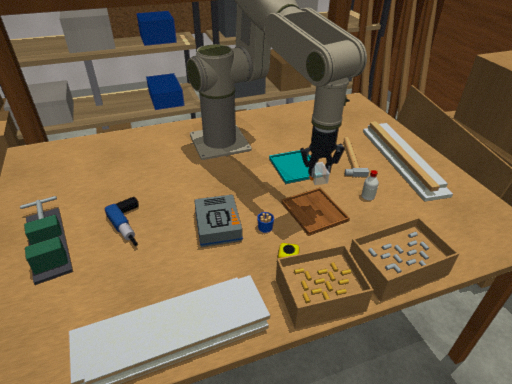

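View pics/g_top.png

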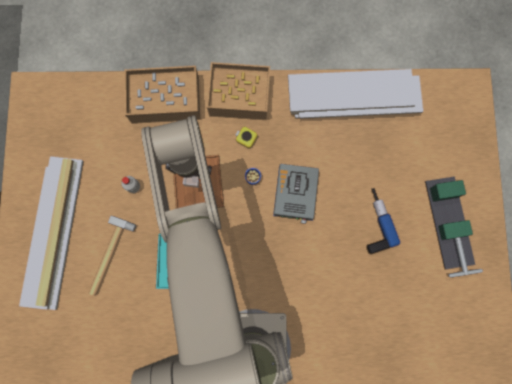

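```bash
python3 -c "
from h import *
print(onz('scene',(315.3,211.2),.012))
for n,f in (('scene','g'),('top','g_top')):
    im=cv2.imread(f'pics/{f}.png'); x,y=[int(v) for v in proj(n,(.53,-.152,.07))]
    im=cv2.resize(im[y-20:y+20,x-25:x+25],None,fx=14,fy=14,interpolation=cv2.INTER_CUBIC); print(n,x,y)
    cv2.imwrite(f'pics/w0_{n}.png',im)
"
```

```text
[0.55317166 0.17808496 0.012     ]
scene 217 216
top 297 181
```

View pics/w0_scene.png

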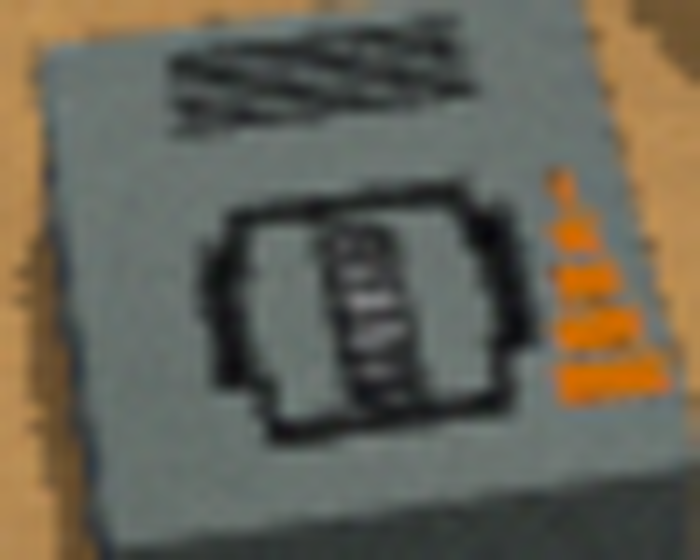

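View pics/w0_top.png

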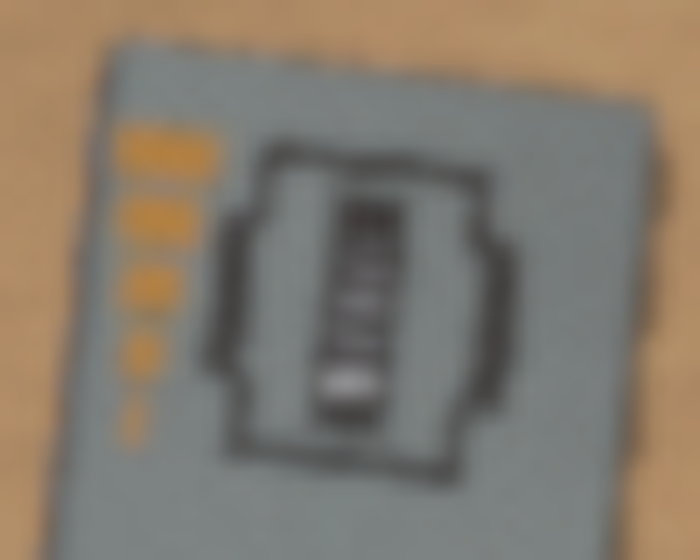

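Call:
drive_tool(increments=[3.0, 0, -0.1, 0.8, 0, 3.0, 0, -0.2, 1.8, 0, 3.0, 0, -0.2, 2.4, 0, 3.0, 0, -0.2, 2.4, 0, 3.0, 0, -0.2, 2.2, 0, 3.0, 0, 0, 1.6, 0, 3.0, 0, 0, 0.9, 0, 3.0, 0, 0, 0.3, 0])

```text
clock: 9.27
tool_pos: [0.5447, 0.1774, 0.0257]
orientation: [2.059, -2.368, -0.003]
ft_force: [-1.6, 0.1, -1.8]
opening: 0.0431
```

```bash
python3 -c "
from h import *
st()
n='scene'
im=ctrl.read_camera(n)[:,:,::-1]; x,y=[int(v) for v in proj(n,(.54,.18,.03))]
im=cv2.resize(im[y-35:y+35,x-45:x+45],None,fx=8,fy=8,interpolation=cv2.INTER_CUBIC)
cv2.imwrite(f'pics/i_{n}.png',im)
"
```

```text
9.27 tcp [0.5447 0.1774 0.0257] xdir -97.99 tilt [-0.0038 -0.001  -1.    ] F [-1.58  0.07 -1.83] op 0.0431 j [ 0.23  0.26  1.74 -0.    1.15  1.94]
```

View pics/i_scene.png

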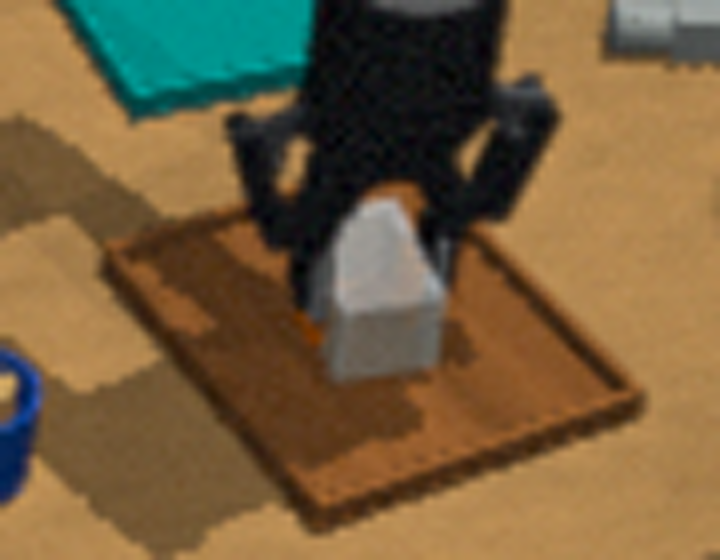

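Call:
drive_tool(increments=[3.0, 0, 0, 0.15, 0, 3.0, 0, 0, 0.1, 0, 3.0, 0, 0, 0.1, 0, 3.0, 0, 0, 0.1, 0, 3.0, 0, 0, 0.05, 0, 3.0, 0, 0, 0.05, 0, 3.0, 0, 0, 0, 0, 3.0, 0, 0, 0, 0])

```text
clock: 9.98
tool_pos: [0.5462, 0.1787, 0.0228]
orientation: [-2.063, 2.369, 0.0]
ft_force: [-0.3, 0.6, -1.7]
opening: 0.0427
```

Call:
drive_tool(increments=[3.0, 0, 0, 0.05, 0, 3.0, 0, 0, 0.05, 0, 3.0, 0, 0, 0.05, 0, 3.0, 0, 0, 0.05, 0, 3.0, 0, 0, 0.03, 0, 3.0, 0, 0, 0, 0, 3.0, 0, 0, 0, 0, 3.0, 0, 0, 0, 0])

```text
clock: 10.65
tool_pos: [0.5463, 0.1787, 0.0205]
orientation: [-2.063, 2.369, 0.0]
ft_force: [-0.6, 0.2, -0.9]
opening: 0.0429
```

Call:
drive_tool(increments=[3.0, 0, 0, 0.03, 0, 3.0, 0, 0, 0.03, 0, 3.0, 0, 0, 0.03, 0, 3.0, 0, 0, 0, 0, 3.0, 0, 0, 0, 0, 3.0, 0, 0, 0, 0, 3.0, 0, 0, 0, 0, 3.0, 0, 0, 0, 0])

```text
clock: 11.32
tool_pos: [0.5463, 0.1787, 0.0199]
orientation: [-2.063, 2.369, -0.0]
ft_force: [-2.5, -0.8, 6.0]
opening: 0.0431
```

Call:
drive_tool(increments=[4.4, 0, 0, 0, 0, 4.7, 0, 0, 0, 0, 5.0, 0, 0, 0, 0, 5.4, 0, 0, 0, 0, 6.0, 0, 0, 0, 0, 7.0, 0, 0, 0, 0, 7.5, 0, 0, 0, 0, 7.5, 0, 0, -0.3, 0], newtons=20)

```text
clock: 11.98
tool_pos: [0.5458, 0.1786, 0.022]
orientation: [2.062, -2.369, -0.001]
ft_force: [-0.7, 0.0, -0.3]
opening: 0.0751
```

```bash
python3 -c "
from h import *
st()
n='scene'
im=ctrl.read_camera(n)[:,:,::-1]; x,y=[int(v) for v in proj(n,(.54,.18,.03))]
im=cv2.resize(im[y-35:y+35,x-45:x+45],None,fx=8,fy=8,interpolation=cv2.INTER_CUBIC)
cv2.imwrite(f'pics/j_{n}.png',im)
"
```

```text
11.98 tcp [0.5458 0.1786 0.022 ] xdir -97.92 tilt [-1.e-03 -2.e-04 -1.e+00] F [-0.66  0.05 -0.27] op 0.0751 j [ 0.23  0.26  1.74 -0.    1.14  1.94]
```

View pics/j_scene.png

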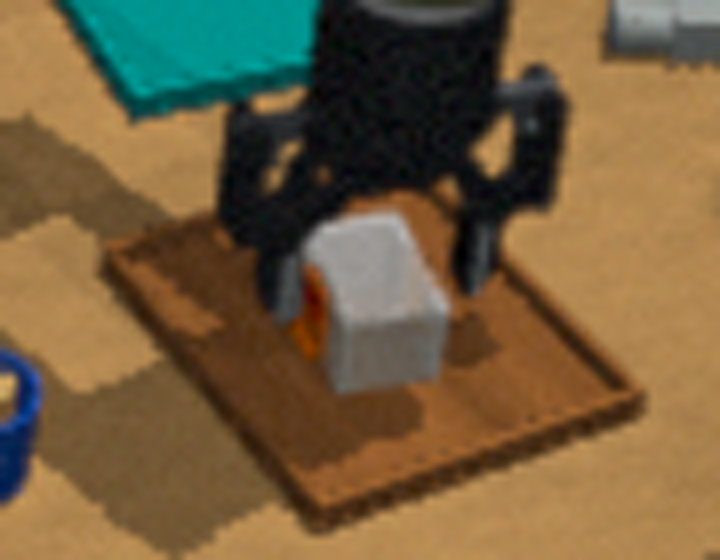

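The guard is standing upright in the tray at crop (380,300), with the fingers clear of it. I'll retreat straight up.

Call:
drive_tool(increments=[7.5, 0, 0, -0.5, 0, 7.5, 0, 0, -1.0, 0, 7.5, 0, 0, -1.8, 0, 7.5, 0, 0, -2.2, 0, 7.5, 0, 0, -2.4, 0, 7.5, 0, 0, -2.2, 0, 6.0, 0, 0, -1.8, 0, 4.0, 0, 0, -0.8, 0])

```text
clock: 12.7
tool_pos: [0.5481, 0.1791, 0.1542]
orientation: [-2.06, 2.366, -0.004]
ft_force: [-0.2, -0.3, 0.6]
opening: 0.0524
```

```bash
python3 -c "
from h import *
st()
im=ctrl.read_camera('scene')[:,:,::-1];cv2.imwrite('pics/k.png',im)
x,y=[int(v) for v in proj('scene',(.54,.18,.03))]
im=cv2.resize(im[y-35:y+35,x-45:x+45],None,fx=8,fy=8,interpolation=cv2.INTER_CUBIC)
cv2.imwrite(f'pics/k_c.png',im)
"
```

```text
12.7 tcp [0.5481 0.1791 0.1542] xdir -97.92 tilt [ 0.0056  0.0013 -1.    ] F [-0.19 -0.25  0.57] op 0.0524 j [0.23 0.11 1.65 0.   1.37 1.94]
```

View pics/k_c.png

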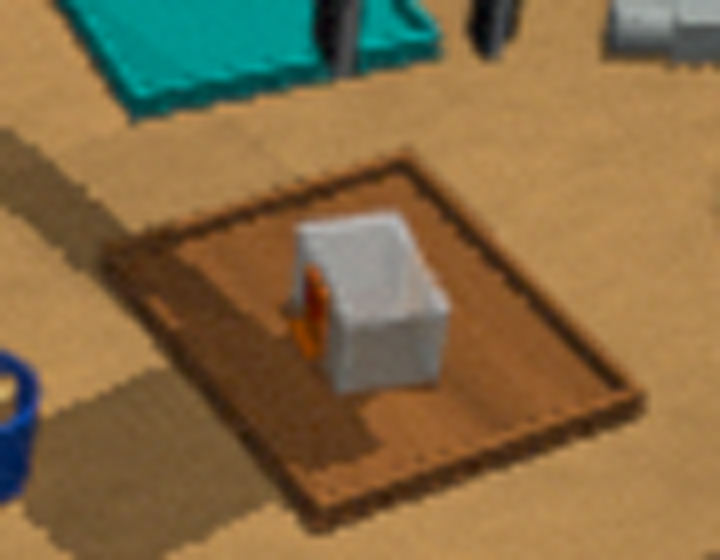

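```bash
python3 -c "
from h import *
f=lambda n,p,z: onz(n,(np.array(p)+.5)/14-.5+np.array({'scene':(192,196),'top':(272,161)}[n]),z)
print(np.mean([f('top',p,.063) for p in ((262,147),(490,175),(232,457),(458,484))],0))
print(np.mean([f('scene',p,.063) for p in ((233,213),(462,188),(272,438),(514,406))],0))
print([f('top',p,.063).round(4) for p in ((262,147),(490,175),(232,457),(458,484))])
print([f('scene',p,.063).round(4) for p in ((233,213),(462,188),(272,438),(514,406))])
print('mark',f('top',(348,383),.068))
plan((.528,-.152,.13),-97.92,12,0)
"
```

```text
[ 0.52569054 -0.15160223  0.063     ]
[ 0.52829865 -0.15147594  0.063     ]
[array([ 0.5661, -0.1294,  0.063 ]), array([ 0.559 , -0.1827,  0.063 ]), array([ 0.4922, -0.121 ,  0.063 ]), array([ 0.4855, -0.1734,  0.063 ])]
[array([ 0.4874, -0.172 ,  0.063 ]), array([ 0.4965, -0.121 ,  0.063 ]), array([ 0.5607, -0.1824,  0.063 ]), array([ 0.5686, -0.1305,  0.063 ])]
mark [ 0.50863131 -0.14789705  0.068     ]
delta cm [ -2.05 -33.12  -2.45] turn 0.0
[0, np.float64(2.76), np.float64(-0.21), np.float64(0.2), np.float64(0.0)]
[0, np.float64(2.76), np.float64(-0.21), np.float64(0.2), np.float64(0.0)]
[0, np.float64(2.76), np.float64(-0.21), np.float64(0.2), np.float64(0.0)]
[0, np.float64(2.76), np.float64(-0.21), np.float64(0.2), np.float64(0.0)]
[0, np.float64(2.76), np.float64(-0.21), np.float64(0.2), np.float64(0.0)]
[0, np.float64(2.76), np.float64(-0.21), np.float64(0.2), np.float64(0.0)]
[0, np.float64(2.76), np.float64(-0.21), np.float64(0.2), np.float64(0.0)]
[0, np.float64(2.76), np.float64(-0.21), np.float64(0.2), np.float64(0.0)]
[0, np.float64(2.76), np.float64(-0.21), np.float64(0.2), np.float64(0.0)]
[0, np.float64(2.76), np.float64(-0.21), np.float64(0.2), np.float64(0.0)]
[0, np.float64(2.76), np.float64(-0.21), np.float64(0.2), np.float64(0.0)]
[0, np.float64(2.76), np.float64(-0.21), np.float64(0.2), np.float64(0.0)]
```

Call:
drive_tool(increments=[3, 0.8, 0, 0, 0, 2, 1.6, -0.1, 0, 0, 1, 2.3, -0.2, 0, 0, 0, 2.7, -0.2, 0.1, 0, 0, 2.7, -0.2, 0.2, 0, 0, 2.7, -0.2, 0.2, 0, 0, 2.7, -0.2, 0.2, 0, 0, 2.7, -0.2, 0.2, 0])

```text
clock: 13.42
tool_pos: [0.5323, -0.005, 0.1384]
orientation: [2.061, -2.368, -0.003]
ft_force: [0.1, -0.3, -0.0]
opening: -0.0002
```

Call:
drive_tool(increments=[0, 2.7, -0.2, 0.2, 0, 0, 2.7, -0.2, 0.2, 0, 0, 2.7, -0.2, 0.2, 0, 0, 2.5, -0.1, 0.2, 0, 0, 2.1, 0, 0.2, 0, 0, 1.4, 0, 0.2, 0, 0, 0.7, 0, 0, 0, 0, 0.2, 0, 0, 0])

```text
clock: 14.08
tool_pos: [0.5189, -0.1539, 0.1269]
orientation: [2.06, -2.37, -0.004]
ft_force: [-0.3, 0.0, -0.1]
opening: 0.0
```

```bash
python3 -c "
from h import *
st()
plan((.5225,-.151,.09),-97.92,1,0)
n='scene'
im=ctrl.read_camera(n)[:,:,::-1]; x,y=[int(v) for v in proj(n,(.525,-.15,.08))]
im=cv2.resize(im[y-32:y+28,x-35:x+35],None,fx=9,fy=9,interpolation=cv2.INTER_CUBIC)
cv2.imwrite(f'pics/l_{n}.png',im)
"
```

```text
14.08 tcp [ 0.5189 -0.1539  0.1269] xdir -98.02 tilt [-2.7e-03  9.0e-04 -1.0e+00] F [-0.26  0.01 -0.14] op 0.0 j [-0.38  0.05  1.77 -0.    1.33  1.33]
delta cm [ 0.36  0.29 -3.69] turn -0.002
[0, np.float64(-0.33), np.float64(-0.33), np.float64(3.69), np.float64(-0.002)]
```

View pics/l_scene.png

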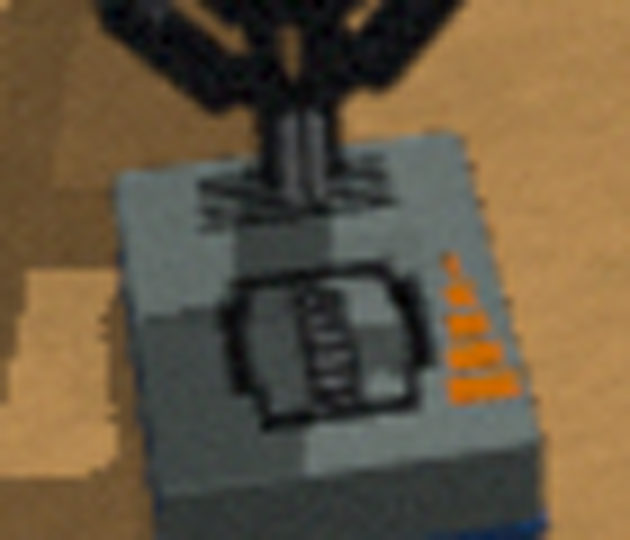

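Call:
drive_tool(increments=[0, -0.1, -0.1, 0.5, 0, 0, -0.1, -0.1, 0.8, 0, 0, -0.1, -0.1, 1.0, 0, 0, 0, 0, 1.0, 0, 0, 0, 0, 0.8, 0, 0, 0, 0, 0.4, 0, 0, 0, 0, 0, 0, 0, 0, 0, 0, 0])

```text
clock: 14.8
tool_pos: [0.5235, -0.1502, 0.0832]
orientation: [2.063, -2.369, -0.001]
ft_force: [0.4, -0.8, 0.3]
opening: 0.0002
```

```bash
python3 -c "
from h import *
st()
plan((.5225,-.151,.075),-97.92,1,0)
n='scene'
im=ctrl.read_camera(n)[:,:,::-1]; x,y=[int(v) for v in proj(n,(.525,-.15,.08))]
im=cv2.resize(im[y-32:y+28,x-35:x+35],None,fx=9,fy=9,interpolation=cv2.INTER_CUBIC)
cv2.imwrite(f'pics/m_{n}.png',im)
"
```

```text
14.8 tcp [ 0.5235 -0.1502  0.0832] xdir -97.91 tilt [-7.e-04  3.e-04 -1.e+00] F [ 0.42 -0.84  0.27] op 0.0002 j [-0.37  0.11  1.79 -0.    1.24  1.34]
delta cm [-0.1  -0.08 -0.82] turn 0.0
[0, np.float64(0.09), np.float64(0.09), np.float64(0.82), np.float64(0.0)]
```

View pics/m_scene.png

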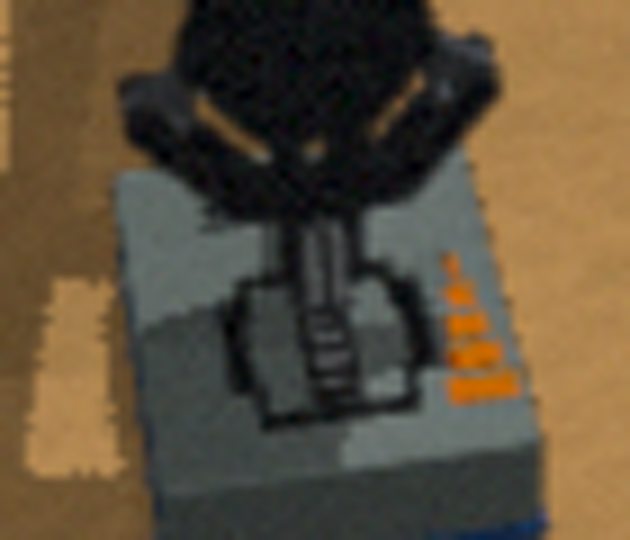

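```bash
python3 -c "
from h import *
n='scene'
x,y=[int(v) for v in proj(n,(.525,-.15,.08))]
f=lambda X:(((proj('scene',X)-[x-35,y-32])+.5)*9-.5).round(0)
ex=np.array([.990,-.138,0])
t=np.array([.5235,-.1502,.0832])
for k in (0,.004,.008,.011): print(k,f(t+k*ex))
w=np.array([.527,-.1515,.06]); print('wheel top',f(w+[0,0,.0146]),'chord ends',f(w-ex*.0213),f(w+ex*.0213))
"
```

```text
0 [324. 289.]
0.004 [326. 297.]
0.008 [328. 304.]
0.011 [329. 310.]
wheel top [325. 315.] chord ends [319. 305.] [336. 388.]
```

Call:
drive_tool(increments=[0, 0.1, 0.1, 0.3, 0, 0, 0, 0, 0.3, 0, 0, 0, 0, 0.15, 0, 0, 0, 0, 0.1, 0, 0, 0, 0, 0.05, 0, 0, 0, 0, 0, 0, 0, 0, 0, 0, 0, 0, 0, 0, 0, 0])

```text
clock: 15.52
tool_pos: [0.5227, -0.1512, 0.0747]
orientation: [-2.063, 2.369, -0.0]
ft_force: [0.1, 0.4, -0.0]
opening: 0.0
```

Call:
drive_tool(increments=[0, 0, 0, 0.05, 0, 0, 0, 0, 0.05, 0, 0, 0, 0, 0.05, 0, 0, 0, 0, 0, 0, 0, 0, 0, 0, 0, 0, 0, 0, 0, 0, 0, 0, 0, 0, 0, 0, 0, 0, 0, 0])

```text
clock: 16.18
tool_pos: [0.5228, -0.1513, 0.0733]
orientation: [-2.063, 2.369, -0.001]
ft_force: [-0.5, 0.9, 4.4]
opening: 0.0
```

Call:
drive_tool(increments=[0, 0, 0, 0.05, 0, 0, 0, 0, 0.05, 0, 0, 0, 0, 0.05, 0, 0, 0, 0, 0, 0, 0, 0, 0, 0, 0, 0, 0, 0, 0, 0, 0, 0, 0, 0, 0, 0, 0, 0, 0, 0])

```text
clock: 16.85
tool_pos: [0.523, -0.1513, 0.0721]
orientation: [-2.062, 2.369, -0.001]
ft_force: [-1.1, 1.0, 6.8]
opening: -0.0002
```

Call:
drive_tool(increments=[0, 0, 0, 0.06, 0, 0, 0, -0.1, 0, 0, 0, 0, -0.15, 0, 0, 0, 0, -0.15, 0, 0, 0, 0, -0.15, 0, 0, 0, 0, -0.15, 0, 0, 0, 0, -0.15, 0, 0, 0, 0, -0.05, 0, 0])

```text
clock: 17.52
tool_pos: [0.5322, -0.1526, 0.0717]
orientation: [-2.062, 2.369, -0.002]
ft_force: [-0.5, 0.5, 6.6]
opening: 0.0003
```

Call:
drive_tool(increments=[0, 0, 0, -0.3, 0, 0, 0, 0, -0.6, 0, 0, 0, 0, -1.0, 0, 0, 0, 0.3, -1.4, 0, 0, 0, 0.3, -1.4, 0, 0, 0, 0.3, -0.8, 0, 0, 0, 0, -0.2, 0, 0, 0, 0, 0, 0])

```text
clock: 18.18
tool_pos: [0.523, -0.1514, 0.1288]
orientation: [-2.062, 2.369, -0.002]
ft_force: [0.6, -0.1, 0.6]
opening: -0.0002
```

```bash
cat >> h.py <<'E'
def look(tag,k=10):
    for n in('scene','top'):
        im=ctrl.read_camera(n)[:,:,::-1]; x,y=[int(v) for v in proj(n,(.527,-.1515,.07))]
        im=cv2.resize(im[y-24:y+24,x-28:x+28],None,fx=k,fy=k,interpolation=cv2.INTER_CUBIC)
        cv2.imwrite(f'pics/{tag}_{n}.png',im)
E
python3 -c "
from h import *
st(); look('n')"
```

```text
18.18 tcp [ 0.523  -0.1514  0.1288] xdir -97.93 tilt [ 1.4e-03 -6.0e-04 -1.0e+00] F [ 0.57 -0.13  0.57] op -0.0002 j [-0.38  0.05  1.76 -0.    1.33  1.33]
```

View pics/n_scene.png

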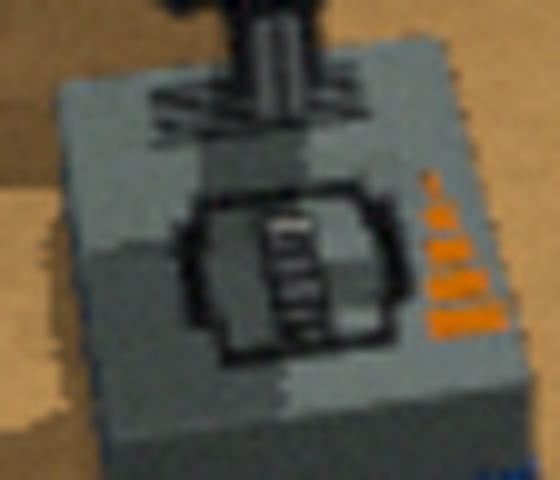

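View pics/n_top.png

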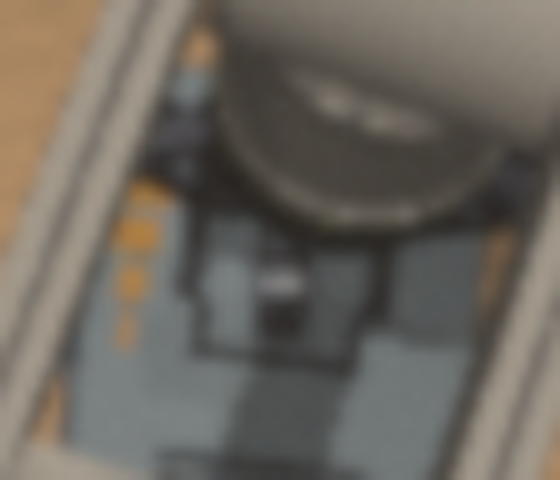

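```bash
cat >> h.py <<'E'
def pred():
    ex=np.array([.990,-.138,0]);w=np.array([.527,-.1515,.049])
    for a in (-60,-40,-20,0,20,40):
        X=w+.0256*(np.sin(np.radians(a))*ex+np.cos(np.radians(a))*np.array([0,0,1])); o=[a]
        for n in('scene','top'):
            x,y=[int(v) for v in proj(n,(.527,-.1515,.07))]; o.append((((proj(n,X)-[x-28,y-24])+.5)*10-.5).round(0))
        print(*o)
E
python3 -c "
from h import *
pred()
x,y=[int(v) for v in proj('top',(.527,-.1515,.07))]; print((np.array([348,383])/14+[272,161]-[x-28,y-24])*10)"
```

```text
-60 [284. 223.] [279. 318.]
-40 [285. 219.] [283. 297.]
-20 [287. 225.] [286. 271.]
0 [291. 240.] [290. 244.]
20 [295. 263.] [293. 219.]
40 [299. 290.] [294. 199.]
[278.57142857 303.57142857]
```

Call:
drive_tool(increments=[0, 0, 0, 0.6, 0, 0, 0, 0, 1.0, 0, 0, 0, 0, 1.2, 0, 0, 0, 0, 1.2, 0, 0, 0, 0, 0.8, 0, 0, 0, 0, 0.4, 0, 0, 0, 0, 0.2, 0, 0, 0, 0, 0, 0])

```text
clock: 18.95
tool_pos: [0.5221, -0.1509, 0.0736]
orientation: [2.062, -2.369, -0.002]
ft_force: [-2.8, 1.3, 3.3]
opening: -0.0002
```

Call:
drive_tool(increments=[0, 0, 0, 0.06, 0, 0, 0, 0, 0.06, 0, 0, 0, 0, 0.06, 0, 0, 0, 0, 0.06, 0, 0, 0, 0, 0.06, 0, 0, 0, 0, 0.03, 0, 0, 0, 0, 0, 0, 0, 0, 0, 0, 0])

```text
clock: 19.62
tool_pos: [0.5233, -0.1514, 0.0718]
orientation: [-2.062, 2.369, -0.002]
ft_force: [-2.3, 1.6, 7.0]
opening: 0.0002
```

Call:
drive_tool(increments=[0, 0, 0, 0.04, 0, 0, 0, -0.1, 0, 0, 0, 0, -0.15, 0, 0, 0, 0, -0.15, 0, 0, 0, 0, -0.15, 0, 0, 0, 0, -0.15, 0, 0, 0, 0, -0.15, 0, 0, 0, 0, 0, 0, 0])

```text
clock: 20.28
tool_pos: [0.5326, -0.1527, 0.0717]
orientation: [-2.062, 2.368, -0.004]
ft_force: [-0.2, 1.4, 7.1]
opening: -0.0003
```

Call:
drive_tool(increments=[0, 0, 0, -0.3, 0, 0, 0, 0, -0.6, 0, 0, 0, 0, -1.0, 0, 0, 0, 0.3, -1.4, 0, 0, 0, 0.3, -1.4, 0, 0, 0, 0.3, -0.8, 0, 0, 0, 0, -0.2, 0, 0, 0, 0, 0, 0])

```text
clock: 20.95
tool_pos: [0.5227, -0.1514, 0.1284]
orientation: [-2.062, 2.369, -0.003]
ft_force: [0.2, 0.4, 0.2]
opening: -0.0002
```

```bash
python3 -c "
from h import *
st(); look('o')"
```

```text
20.95 tcp [ 0.5227 -0.1514  0.1284] xdir -97.92 tilt [ 1.9e-03 -8.0e-04 -1.0e+00] F [0.19 0.4  0.22] op -0.0002 j [-0.38  0.05  1.76  0.    1.32  1.33]
```

View pics/o_scene.png

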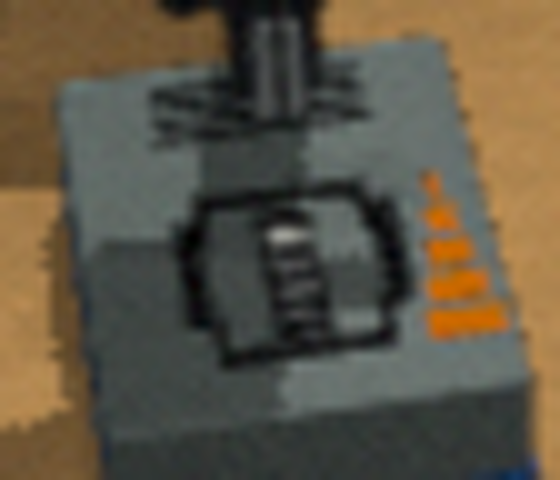

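View pics/o_top.png

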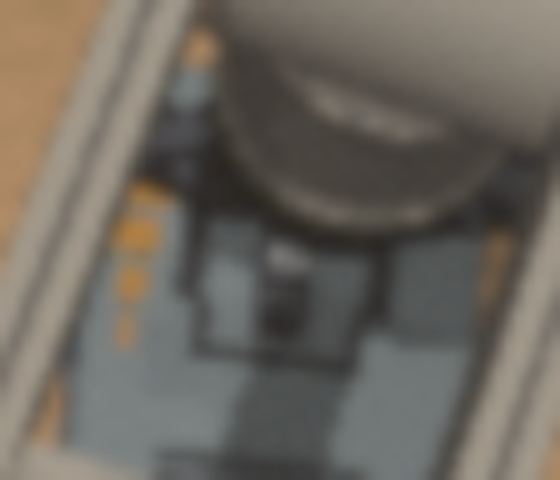

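Two clicks are done: the mark moved in the top view from row 304 to 285 to 260, and in the scene view it is now at (290,235). One more to go.

Call:
drive_tool(increments=[0, 0, 0, 0.6, 0, 0, 0, 0, 1.0, 0, 0, 0, 0, 1.2, 0, 0, 0, 0, 1.2, 0, 0, 0, 0, 0.8, 0, 0, 0, 0, 0.4, 0, 0, 0, 0, 0.2, 0, 0, 0, 0, 0, 0])

```text
clock: 21.72
tool_pos: [0.5214, -0.1508, 0.0728]
orientation: [2.062, -2.369, -0.003]
ft_force: [-3.8, 1.1, 5.2]
opening: -0.0
```

Call:
drive_tool(increments=[0, 0, 0, 0.06, 0, 0, 0, 0, 0.06, 0, 0, 0, 0, 0.06, 0, 0, 0, 0, 0.06, 0, 0, 0, 0, 0.06, 0, 0, 0, 0, 0.03, 0, 0, 0, 0, 0, 0, 0, 0, 0, 0, 0])

```text
clock: 22.38
tool_pos: [0.5223, -0.1511, 0.0711]
orientation: [-2.063, 2.369, -0.0]
ft_force: [-5.6, 2.9, 9.6]
opening: -0.0
```

Call:
drive_tool(increments=[0, 0, 0, -0.06, 0, 0, 0, -0.1, 0, 0, 0, 0, -0.15, 0, 0, 0, 0, -0.15, 0, 0, 0, 0, -0.15, 0, 0, 0, 0, -0.15, 0, 0, 0, 0, -0.15, 0, 0, 0, 0, 0, 0, 0])

```text
clock: 23.05
tool_pos: [0.5315, -0.1525, 0.0718]
orientation: [-2.062, 2.369, -0.002]
ft_force: [-1.7, 1.7, 7.4]
opening: -0.0001
```

Call:
drive_tool(increments=[0, 0, 0, -0.3, 0, 0, 0, 0, -0.6, 0, 0, 0, 0, -1.0, 0, 0, 0, 0.3, -1.4, 0, 0, 0, 0.3, -1.4, 0, 0, 0, 0.3, -0.8, 0, 0, 0, 0, -0.2, 0, 0, 0, 0, 0, 0])

```text
clock: 23.72
tool_pos: [0.5222, -0.1514, 0.1287]
orientation: [-2.062, 2.369, -0.003]
ft_force: [0.1, -0.4, -0.4]
opening: -0.0002
```

```bash
python3 -c "
from h import *
st(); look('p')"
```

```text
23.72 tcp [ 0.5222 -0.1514  0.1287] xdir -97.92 tilt [ 2.e-03 -8.e-04 -1.e+00] F [ 0.08 -0.45 -0.45] op -0.0002 j [-0.38  0.05  1.76 -0.    1.33  1.33]
```

View pics/p_scene.png

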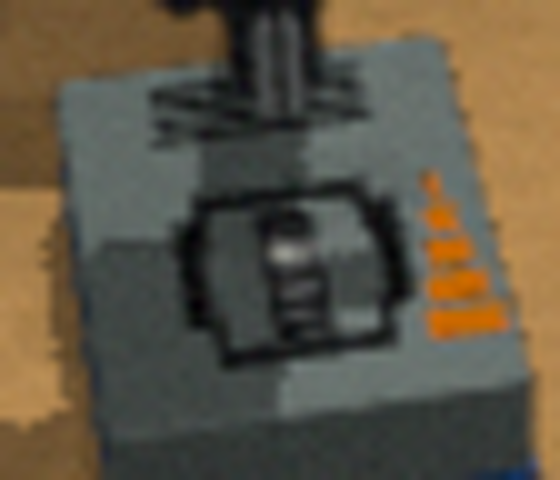

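View pics/p_top.png

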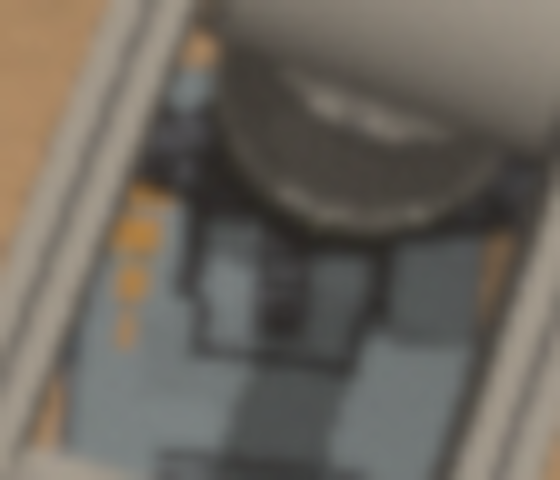

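Call:
drive_tool(increments=[0, 0, 0, -1.0, 0, 0, 0, 0, -2.0, 0, 0, 0.8, 0, -2.0, 0, 0, 1.6, 0.2, -1.5, 0, 0, 2.4, 0.4, -1.0, 0, 0, 2.6, 0.6, 0, 0, 0, 2.6, 0.8, 0, 0, 0, 2.6, 0.8, 0, 0])

```text
clock: 24.48
tool_pos: [0.4761, -0.2729, 0.2029]
orientation: [-2.063, 2.369, 0.0]
ft_force: [1.0, 0.7, 0.2]
opening: 0.0002
```

Call:
drive_tool(increments=[0, 2.6, 0.8, 0, 0, 0, 2.6, 0.8, 0, 0, 0, 2.6, 0.8, 0, 0, 0, 2.4, 0.8, 0, 0, 0, 2.0, 0.6, 0, 0, 0, 1.4, 0.4, 0, 0, 0, 0.8, 0.2, 0, 0, 0, 0.3, 0, 0, 0])

```text
clock: 25.15
tool_pos: [0.4122, -0.4123, 0.2024]
orientation: [-2.061, 2.371, 0.001]
ft_force: [0.7, 1.0, -1.2]
opening: -0.0
```

```bash
python3 -c "
from h import *
st(); look('q',10)
for n in('scene','top'): cv2.imwrite(f'pics/q_full_{n}.png',ctrl.read_camera(n)[:,:,::-1])"
```

```text
25.15 tcp [ 0.4122 -0.4123  0.2024] xdir -97.99 tilt [-4.e-04  5.e-04 -1.e+00] F [ 0.71  0.95 -1.21] op -0.0 j [-0.87  0.1   1.57 -0.    1.47  0.84]
```

View pics/q_top.png

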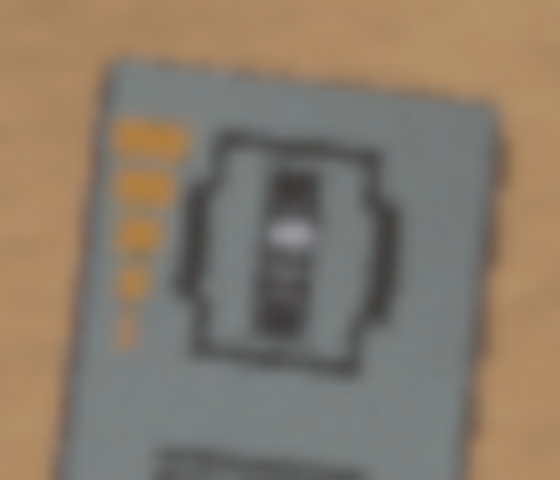

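View pics/q_scene.png

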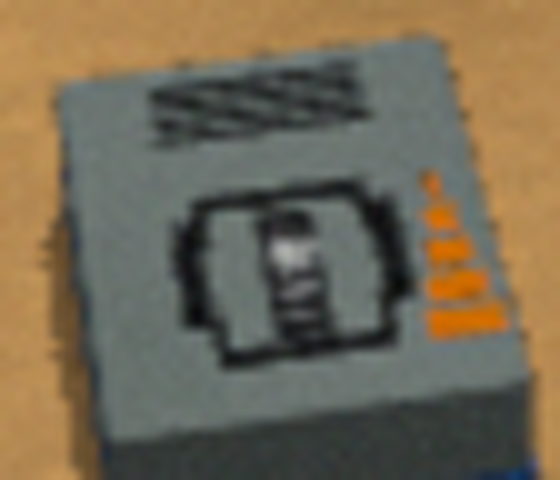

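View pics/q_full_scene.png

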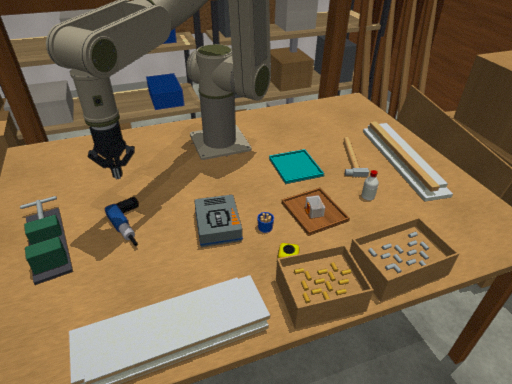

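View pics/q_full_top.png

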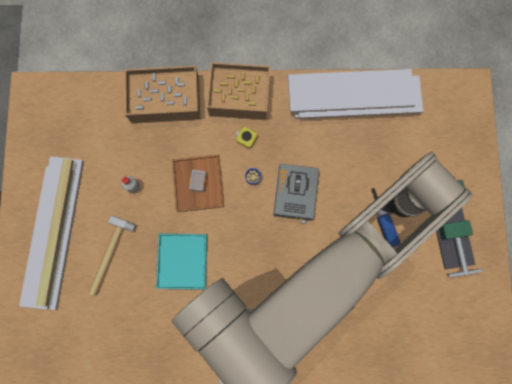

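The mark is clearly past where it started. Before handing in, I'll measure its total movement precisely from the unobstructed top pictures taken before and after.

```bash
python3 - <<'E'
from h import *
a=cv2.imread('pics/g_top.png').astype(int).sum(2); b=cv2.imread('pics/q_full_top.png').astype(int).sum(2)
print('rows x cols 294..301')
for y in range(174,194): print(y,a[y,294:302],b[y,294:302])
from scipy.spatial.transform import Rotation
ex=np.array([.990,-.138,0]);w=np.array([.527,-.1515,.049])
for ang in range(-70,31,10):
    X=w+.0256*(np.sin(np.radians(ang))*ex+np.cos(np.radians(ang))*np.array([0,0,1])); print(ang,proj('top',X).round(2),proj('scene',X).round(2))
E
```

```text
rows x cols 294..301
174 [371 333 296 280 291 301 311 328] [365 331 292 276 289 299 304 321]
175 [370 321 255 222 223 235 264 324] [363 317 252 219 223 231 259 317]
176 [369 312 227 185 180 181 228 324] [364 302 228 183 181 186 230 317]
177 [365 300 228 199 201 196 236 328] [361 297 226 192 190 203 238 325]
178 [363 293 234 224 235 224 246 329] [358 288 232 219 219 222 244 324]
179 [359 286 244 245 245 233 245 327] [355 288 257 275 279 261 258 324]
180 [354 278 242 267 280 266 268 335] [350 300 343 386 400 366 309 333]
181 [349 273 256 273 278 258 284 340] [343 319 400 445 460 430 358 346]
182 [334 271 291 318 312 281 305 354] [331 288 334 366 385 369 344 354]
183 [328 264 268 282 283 270 309 358] [323 258 261 273 291 286 316 355]
184 [322 270 275 275 256 255 313 364] [315 266 267 272 263 258 312 356]
185 [306 254 277 292 285 268 329 367] [301 251 272 288 280 267 327 362]
186 [291 252 261 270 258 255 327 370] [286 232 238 248 237 247 325 362]
187 [312 329 360 355 320 283 338 373] [286 242 245 255 243 252 329 367]
188 [326 386 422 409 368 316 350 376] [278 223 210 218 233 264 336 371]
189 [294 301 306 301 287 287 347 374] [272 209 191 191 210 260 336 368]
190 [278 224 210 206 225 283 352 375] [270 210 192 189 211 278 346 371]
191 [298 266 238 237 249 309 358 374] [294 258 236 232 250 307 349 370]
192 [316 308 290 290 302 322 355 368] [313 305 287 285 299 320 345 363]
193 [266 257 256 268 291 297 311 329] [260 255 252 266 284 295 309 324]
-70 [296.26 190.11] [216.91 213.45]
-60 [296.43 189.32] [216.92 212.89]
-50 [296.61 188.35] [216.97 212.56]
-40 [296.8  187.23] [217.05 212.47]
-30 [297.   185.98] [217.16 212.63]
-20 [297.19 184.66] [217.3  213.04]
-10 [297.38 183.3 ] [217.47 213.68]
0 [297.55 181.95] [217.65 214.54]
10 [297.7  180.64] [217.85 215.59]
20 [297.82 179.43] [218.06 216.8 ]
30 [297.91 178.34] [218.27 218.14]
```

```bash
python3 -c "
from h import *
st(); print(ctrl.finish_job())"
```

```text
25.35 tcp [ 0.4133 -0.4107  0.2026] xdir -97.86 tilt [ 1.e-04  5.e-04 -1.e+00] F [ 0.2  -0.01 -0.94] op -0.0001 j [-0.87  0.1   1.57  0.    1.47  0.84]
the job is handed in; nothing more can be done
None
```

I took the guard off, stood it in the wooden tray and rolled the wheel on three clicks towards the large end of the wedge. I handed the job in at 25.35 s of the 58 s allowed.

- **Guard:** I squeezed both tabs until the opening read about 43 mm, slightly more than the 42 mm given for fully squeezed. It lifted off without snagging and was released upright in the tray. The last pictures show it still standing there.
- **Wheel:** I pressed with about 7 to 8 N and rolled it one click at a time, lifting off after each to let it snap. Before the third roll the press briefly reached 9.6 N, so I eased off.
- **Click check:** The white mark moved on after each roll, in the top view at about rows 188, 186, 184 and 181. The total was about 7.0 pixels, against about 7.5 predicted for three clicks, 5.1 for two and 9.9 for four. The absolute angle did not fit exactly, because the wheel's position is uncertain by a few mm. I therefore rely on the three separate steps for the count.
- **Bench:** By eye in the last pictures, the other things on the bench look where they were. The hand is clear, above the screwdriver at a height of about 0.20 m.

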